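Lock the collection chest with its linch pin

TASK

Lock the wooden collection chest: take the steel linch pin off the brush rest, push it nose first from the robot's side through the hole of the stud on the lid until its shoulder is fully home, then swing the ring over the stud and press its thumb tab down until the ring snaps past the nose of the pin. Feel for the hole gently, do not force the pin against the stud, and do not disturb the other things on the table.

Things in the scene. Friction and masses are not known exactly. Their poses are not given: they have to be found in the camera images.
- chest: dark wooden collection chest, 220 (x) x 260 (y) x 100 mm high, fixed. Origin under its centre, x away from the robot, z up. A 3 mm steel strap lies on the lid; a square steel stud, 22 mm thick (x), 26 mm wide (y), stands up through it at the chest's centre, top 144 to 154 mm above the table. More than 28 N between pin or gripper and the chest or stud counts as forcing
- hole (a point): nominal centre of the near mouth (robot's side) of the stud's round through hole, 135 mm above the table; bore along chest x, 22 mm long, 11 mm diameter. The stud sits askew in a worn seat: the real hole is off this point by an unmeasured amount up to 4.5 mm along chest y and up to 4.5 mm in height (the mouth's plane is true) and does not give; find it by feel or sight
- rest: small pale wooden brush rest, fixed, base 140 (x) x 60 (y) x 10 mm; carries the pin's axis 53.5 mm above the table on a 12 mm wide block under its head and in a notch (12 mm wide, rising to 56 mm) 20 mm ahead of the shoulder; lift the pin straight up. Origin under its centre; at the start its x axis is parallel to the pin's
- pin: steel linch pin with ring, about 150 g. Origin on its axis at the shoulder, x towards the nose, z up as it lies. Ahead: round shank 10 mm thick, 40 mm long, hemispherical nose. Behind: flat-sided head 52 mm long, 14 mm wide (y), 15 mm high, gripped from above about 30 mm behind the shoulder. Fully home: shoulder against the stud's near face, nose 18 mm out of the far side
- nose (a point): foremost point of the pin's nose, on its axis, 40 mm ahead of the shoulder
- ring (a joint): ring angle, rad: 0 = ring forward in line with the shank, positive = raised over it (starts 0.7 to 0.9, stays as left). Axle along pin y, 6 mm behind the shoulder. Loop of 5 mm bar, 34 mm wide inside, cross bar 46.5 mm from the axle, so it passes round the stud. Near 0 the cross bar rides over the nose against a spring, some N at the tab, then snaps below; closed is under -0.14, stop -0.22
- tab (a point): point on the flat thumb tab on the ring's front, 64 mm from the axle, in the middle of the tab's thickness; the tab is 27 mm long (48 to 75 mm from the axle), 18 mm wide, 4 mm thick; swing it forward and down along its arc, not straight down while raised (that jams and draws the pin back), then press it down from above, clear of the nose
- brush_pot: bystander: round wooden pot with brushes, 86 mm wide, about 170 mm high over the brushes, loose. Origin under its centre
- ink_stone: bystander: round black lidded ink stone, 104 mm wide, 30 mm high, loose. Origin under its centre
- paste_jar: bystander: white jar with a steel cap, 60 mm wide, 75 mm high, loose. Origin under its centre
Things that resemble listed ones, but are neither listed nor needed, are in the scene too. What is shaped like the rest but pink or red is not meant. Of the things that look like the pin, the smaller one is meant.

How it is judged:
On the way, in this order (a step that is already met when the one before it is completed fails the run):
1. the pin is through the stud's hole, its shoulder home, the ring still raised (x of pin in the frame of hole between -0.003 and 0.003 m and x of nose in the frame of hole above 0.036 m and y of nose in the frame of hole between -0.01 and 0.01 m and z of nose in the frame of hole between -0.01 and 0.01 m and value of joint ring above 0.2 rad), for 0.2 s.
2. the ring has snapped past the nose (value of joint ring below -0.14 rad), for 0.2 s.
At the end, for the whole second after the job is handed in: The pin is through the stud's hole with its shoulder within 7 mm of the stud's near face and its nose within 10 mm of the nominal hole line on the far side, the ring is snapped past the nose (below -0.14 rad), and everything is released and at rest (x of pin in the frame of hole between -0.007 and 0.003 m and x of nose in the frame of hole above 0.032 m and y of nose in the frame of hole between -0.01 and 0.01 m and z of nose in the frame of hole between -0.01 and 0.01 m and value of joint ring below -0.14 rad and linear speed of pin below 0.02 m/s); the robot touches nothing.
It fails at once if the pin is forced against the stud or chest (over 28 N) (contact force between pin and chest above 28 N).
It fails at once if the gripper rams the chest or stud (over 28 N) (contact force between the arm and chest above 28 N).
It fails at once if a bystander is shifted more than 25 mm (distance of any of brush_pot, ink_stone, paste_jar from where it was at the start of the episode above 0.025 m).
It also fails if it takes over 72 s, if anything falls off the work surface, if the arm or the gripper's body presses on something with over 40 N, if the wrist force passes 120 N, or if a joint passes its speed limit or range.

ROBOT

A 6-joint arm with a two-finger parallel gripper is mounted at the origin on the work surface. World frame = base frame: x ahead of the robot, y to its left, z up, the work surface at z = 0. Lengths are in m, angles in rad, forces in N, time in s.
With the tool pointing down it reaches from about 0.375 to 0.975 m from the base axis. Payload 3.8 kg.
Tool frame: the origin (TCP) lies at the very end of the fingers, on their centre line; the grasp point (between the pads) lies 19 mm behind it (hold_point_z is the distance from the TCP to the grasp point, in m); z points along the fingers, y is the direction in which the jaws open and shut (so a half turn about z gives the same grasp; the last joint's range is limited). The gripper opens to 88 mm and grips with 3 to 60 N. Pads are 18 mm wide; open, the fingers measure 123 mm over their backs; the gripper's body (75 mm by 187 mm) begins 45 mm behind the grasp point.
Start: joints at [1.131, 0.264, 1.604, -0, 1.274, -0.037], TCP at [0.265, 0.621, 0.201] pointing down, gripper open.
Joint ranges: [-2.63, 2.63], [-0.94, 2.18], [0.31, 2.57], [-1.31, 4.45], [0, 2.66], [-2.55, 2.55]. Speed limits (rad/s): [2.57, 2.57, 3.14, 3.14, 3.14, 3.14].

INTERFACE

Orientations are given as a unit quaternion [w, x, y, z].
In Python, from workcell import * gives the robot as it stands.
- The arm moves only by the tool servo_tool, never from a script. Its argument "moves" is a list of rows, each a list of 7 numbers: the turn, a rotation vector about the tool's x, y, z in rad, then the shift along the tool's x, y, z in m, then the finger opening in m, from 0 to 0.0881. In form: [[ax, ay, az, tx, ty, tz, gripper], ...]. A call has 1 to 10 rows; each row is the pose to reach, as a shift and turn from the pose measured when the call began, along the tool's axes at that moment; what a row does not reach only later rows make up. A row lasts 1/12 s, in which the tool goes at most 41.7 mm and 7.16 degrees, less where a joint would pass 70% of its speed; a pose out of reach is approached as far as the arm can. A call with a gripper value outside its range is refused whole. The fingers move at their own pace and stop on an object; "newtons" is the grip in N (left out, the last holds). Time passes only in rows, so rows that repeat a pose let the fingers close. It gives the time, the measured TCP pose, the force and the opening at its end, in the units of the state.
- read_state(): the state, without advancing time (a new reading comes with each control period).
- capture(name): name is "scene" or "side" or "wrist"; returns a dict with "color" (480x640x3 uint8, blue, green, red), "depth" (480x640 float32, m along the optical axis (not along the pixel's ray), 0 where there is no reading), "K" (3x3 intrinsics, pixels), "R" (3x3) and "t" (3): a world point X has camera coordinates R X + t. Camera axes: x right, y down, z forward; pixel columns grow to the right and rows downward; lengths in m; the calibration is good to about 2 mm. A picture is of the moment at which its call begins.
- hand_in(): hands the job in, once; it reports no verdict.
The state is a dict: "t": time; "joints": joint angles; "joint_vel": joint speeds; "effort": joint torques, N m; "tool_pos": TCP position; "tool_rot": TCP orientation; "contact_force": force on the tool from outside, world axes, zero at the start; "wrist_torque": the same for the moment, N m; "opening": finger opening in m.
Only numpy, scipy, OpenCV 4.12 (cv2) and the standard library are available. Lean on these libraries where they do the work, as an engineer would, in place of code of your own. Each camera call takes 0.05 s, during which the arm holds its last target.

## Working session

There is one attempt and no reset: what is moved stays moved. The work goes in short steps, Python scripts to look and compute and a tool call to move; the robot and the scene stay as the last step left them, time stands still between calls to the robot, and variables do not carry over. Pictures are saved under pics/ and viewed, and the job is handed in when it is done.

Besides the shell and the picture viewer there is one more tool, called after "Request:" as name([rows], argument=value, ...), one row to a line, values as JSON. servo_tool: Moves the arm, as the interface text tells. Its arguments: {"type":"object","properties":{"moves":{"type":"array","items":{"type":"array","items":{"type":"number"}}},"newtons":{"type":"number"}},"required":["moves"]}

```bash
mkdir -p pics; ls; python3 - <<'E'
from workcell import *
import cv2,pickle
for n in ["scene","side","wrist"]:
    c=capture(n); pickle.dump(c,open(f"pics/{n}0.pkl","wb")); cv2.imwrite(f"pics/{n}0.png",c["color"])
    print(n,c["K"].tolist(),c["R"].round(3).tolist(),c["t"].round(3).tolist())
print(read_state())
E
```

```text
pics
scene [[608.7578911512428, 0.0, 318.8267494882659], [0.0, 608.7578911512428, 240.46123537499602], [0.0, 0.0, 1.0]] [[0.891, 0.453, -0.014], [0.345, -0.698, -0.627], [-0.294, 0.555, -0.778]] [-0.496, -0.078, 1.576]
side [[508.72540293996616, 0.0, 320.1491545204225], [0.0, 508.72540293996616, 243.57773441735168], [0.0, 0.0, 1.0]] [[0.998, -0.059, 0.022], [-0.015, -0.568, -0.823], [0.061, 0.821, -0.568]] [-0.526, 0.113, 1.336]
wrist [[368.83490761833696, 0.0, 319.4275731516736], [0.0, 368.83490761833696, 238.8435238868826], [0.0, 0.0, 1.0]] [[0.392, 0.92, -0.002], [0.889, -0.378, 0.26], [0.239, -0.103, -0.966]] [-0.675, -0.035, 0.388]
{'t': 0.15, 'joints': array([ 1.13106695e+00,  2.64610691e-01,  1.60502136e+00, -1.64483069e-05,
        1.27371144e+00, -3.69234834e-02]), 'joint_vel': array([-1.19651038e-03, -3.17680005e-03, -3.44103378e-03,  2.94883131e-04,
        2.70197795e-03, -1.52229938e-05]), 'effort': array([-6.01780102e-04, -5.02851248e+01, -3.57466865e+01,  7.28017464e-02,
        2.50778912e-02, -1.29048008e-04]), 'tool_pos': array([0.26436525, 0.62041992, 0.1994745 ]), 'tool_rot': array([-1.99026770e-04,  2.00041675e-01,  9.79786998e-01, -8.52532014e-04]), 'contact_force': array([ 0.54114724, -0.35943125,  0.67965783]), 'wrist_torque': array([-0.02894228,  0.01019839, -0.0406242 ]), 'opening': 0.08833462262765732}
```

View pics/scene0.png

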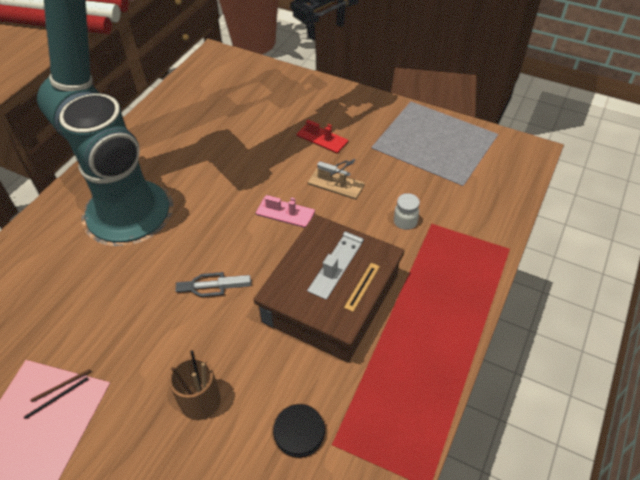

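View pics/side0.png

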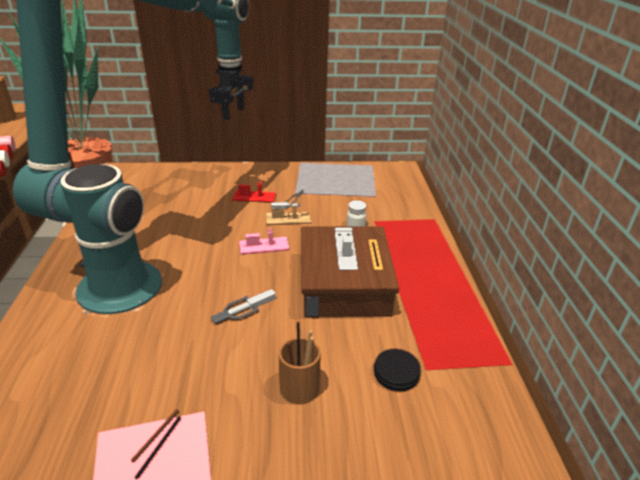

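View pics/wrist0.png

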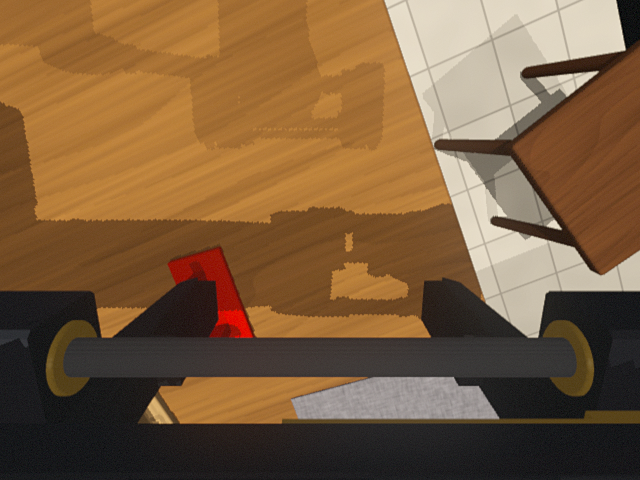

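The scene picture shows two pin-like things. One is the grey pin with its ring on the pale rest at scene (335,178), and the other is a larger one lying on the table at (213,284). The small one on the pale rest is meant. The pink rest (285,210) and the red rest (323,135) are decoys. The chest is at (332,285), with its stud at about (331,265). I'll enlarge to confirm.

```bash
python3 - <<'E'
import cv2,pickle,numpy as np
c=pickle.load(open("pics/scene0.pkl","rb"));s=pickle.load(open("pics/side0.pkl","rb"))
a=cv2.resize(c["color"][140:210,290:380],None,fx=6,fy=6,interpolation=cv2.INTER_CUBIC)
b=cv2.resize(s["color"][180:235,255:325],None,fx=8,fy=8,interpolation=cv2.INTER_CUBIC)
cv2.imwrite("pics/cropA.png",a);cv2.imwrite("pics/cropB.png",b)
a=cv2.resize(c["color"][210:360,250:410],None,fx=4.5,fy=4,interpolation=cv2.INTER_CUBIC)
cv2.imwrite("pics/cropC.png",a)
E
```

```text
(no output)
```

View pics/cropA.png

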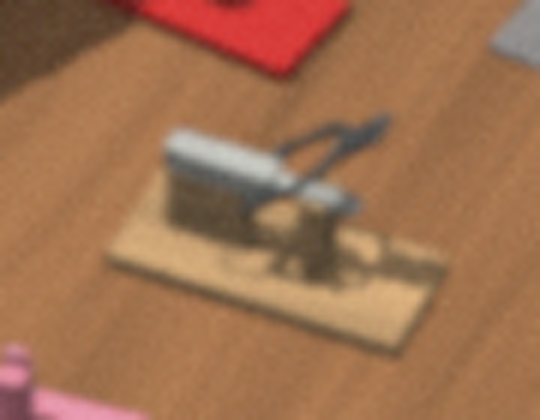

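View pics/cropB.png

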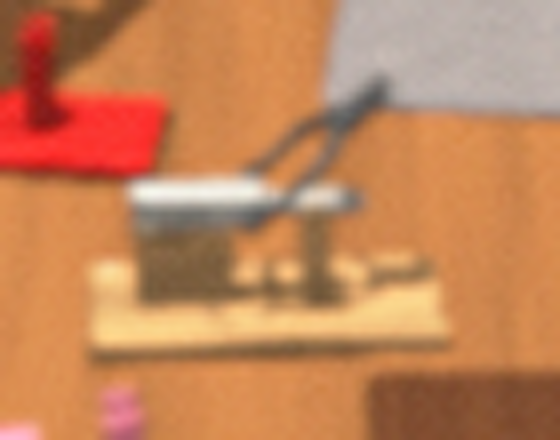

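View pics/cropC.png

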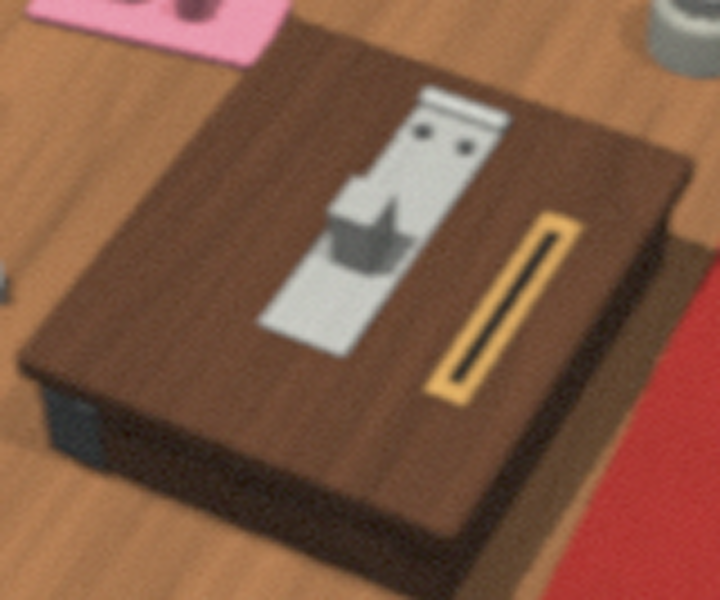

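```bash
cat > h.py <<'E'
import numpy as np,cv2,pickle
def cloud(c):
    d=c["depth"];v,u=np.mgrid[:480,:640];K=c["K"]
    P=np.stack([(u-K[0,2])/K[0,0]*d,(v-K[1,2])/K[1,1]*d,d],-1)
    X=(P-c["t"])@c["R"]; X[d==0]=np.nan; return X
def ray(c,u,v,z):
    K=c["K"];r=np.array([(u-K[0,2])/K[0,0],(v-K[1,2])/K[1,1],1])@c["R"];o=-c["R"].T@c["t"]
    return o+r*(z-o[2])/r[2]
def proj(c,X):
    p=c["K"]@(c["R"]@np.asarray(X)+c["t"]);return p[:2]/p[2]
E
python3 - <<'E'
from h import *
np.set_printoptions(precision=4,suppress=True)
c=pickle.load(open("pics/scene0.pkl","rb"));s=pickle.load(open("pics/side0.pkl","rb"))
print("chest");
for p in [(295,15),(690,160),(455,535),(22,360)]: print(ray(c,250+p[0]/4.5,210+p[1]/4,.1))
print("rest")
for p in [(107,247),(395,343),(447,262),(160,178)]: print(ray(c,290+p[0]/6,140+p[1]/6,.01))
for n,cc in (("scene",c),("side",s)):
    X=cloud(cc)
    m=(abs(X[...,2]-.1)<.006)&(X[...,0]>.4)&(X[...,0]<1.0)&(abs(X[...,1])<.4)
    pts=X[m][:,:2].astype(np.float32); r=cv2.minAreaRect(pts);print(n,"lid",r,X[m][:,2].mean(),m.sum())
    m=(X[...,2]>.125)&(X[...,2]<.17)&(np.hypot(X[...,0]-r[0][0],X[...,1]-r[0][1])<.05);print("stud",X[m].mean(0),X[m].min(0),X[m].max(0),m.sum())
    R0=ray(cc,*((335,180) if n=="scene" else (285,213)),.055);print(R0)
    near=np.hypot(X[...,0]-R0[0],X[...,1]-R0[1])<.09
    m=near&(X[...,2]>.03)&(X[...,2]<.15)
    print("hi",m.sum()); 
    for q in np.argwhere(m)[::6]: print(q[::-1],X[q[0],q[1]],end=';')
    m=near&(abs(X[...,2]-.01)<.004);print("\nbase",cv2.minAreaRect(X[m][:,:2].astype(np.float32)),m.sum())
    m=near&(abs(X[...,2]-.059)<.007);print("head",cv2.minAreaRect(X[m][:,:2].astype(np.float32)),X[m].mean(0),m.sum())
E
```

```text
chest
[0.4847 0.1272 0.1   ]
[0.7091 0.118  0.1   ]
[ 0.7049 -0.1475  0.1   ]
[ 0.4804 -0.1436  0.1   ]
rest
[0.376  0.2907 0.01  ]
[0.5147 0.2943 0.01  ]
[0.5149 0.3487 0.01  ]
[0.3774 0.3396 0.01  ]
scene lid ((0.5802928805351257, -0.04081496596336365), (0.7257373929023743, 0.2631881535053253), 85.52322387695312) 0.09989128493685791 10819
stud [ 0.5931 -0.0161  0.143 ] [ 0.5791 -0.0281  0.125 ] [0.6034 0.0035 0.1539] 206
[0.4581 0.2865 0.055 ]
hi 388
[353 159] [0.4868 0.3305 0.1029];[352 160] [0.4866 0.3248 0.1043];[346 161] [0.4673 0.3311 0.0873];[352 161] [0.4865 0.3253 0.1003];[322 162] [0.3995 0.3288 0.0572];[346 162] [0.4685 0.3286 0.0864];[352 162] [0.4913 0.3146 0.1081];[322 163] [0.4014 0.325  0.0576];[340 163] [0.447  0.3386 0.0652];[349 163] [0.4839 0.3128 0.1031];[319 164] [0.3972 0.3161 0.0599];[325 164] [0.4127 0.3202 0.0629];[338 164] [0.4407 0.34   0.0577];[348 164] [0.4814 0.3127 0.0986];[319 165] [0.3972 0.316  0.0564];[325 165] [0.4131 0.3194 0.0602];[331 165] [0.4285 0.3234 0.0633];[346 165] [0.4764 0.3116 0.094 ];[320 166] [0.402  0.3123 0.0581];[326 166] [0.419
[... 3182 characters left out ...]
8 0.3167 0.0461];[296 208] [0.4683 0.312  0.0484];[277 209] [0.4087 0.3191 0.0413];[283 209] [0.4276 0.3177 0.0419];[296 209] [0.4684 0.317  0.0418];[277 210] [0.4087 0.3174 0.0387];[283 210] [0.4275 0.3178 0.0382];[272 211] [0.3931 0.3121 0.0384];[278 211] [0.412  0.3082 0.0405];[284 211] [0.4306 0.3116 0.0382];[273 212] [0.396  0.316  0.0323];[279 212] [0.4148 0.3183 0.0307];[293 212] [0.4588 0.3115 0.0342];[275 213] [0.4023 0.3129 0.0305];
base ((0.4454495310783386, 0.26850399374961853), (0.13882499933242798, 0.17205432057380676), 3.0534207820892334) 421
head ((0.4375563859939575, 0.3212568759918213), (0.05139368772506714, 0.0815168023109436), 68.52082824707031) [0.4344 0.3182 0.0582] 120
```

```bash
cat >> h.py <<'E'
from scipy.spatial.transform import Rotation as Ro
def tool(s):
    q=s["tool_rot"];return Ro.from_quat([q[1],q[2],q[3],q[0]]).as_matrix(),np.asarray(s["tool_pos"])
def rel(s,Rt,pt):
    R,p=tool(s);return Ro.from_matrix(R.T@Rt).as_rotvec(),R.T@(np.asarray(pt)-p)
def down(yaw,pitch=0):
    # tool x = -forward, y = left, z down ; pitch>0 tips fingers forward
    c,s_=np.cos(yaw),np.sin(yaw)
    B=np.array([[-c,-s_,0],[-s_,c,0],[0,0,-1]]).T
    return B@Ro.from_rotvec([0,-pitch,0]).as_matrix()
E
python3 - <<'E'
from h import *
from workcell import *
np.set_printoptions(precision=4,suppress=True)
w=pickle.load(open("pics/wrist0.pkl","rb"))
s=read_state();R,p=tool(s)
C=-w["R"].T@w["t"]
print("R",R);print("cam in tool",R.T@(C-p),"axes",(R.T@w["R"].T))
print(down(0),down(0,.5)[:,2])
# pin view pose
for yaw in (0.02,):
    print(rel(s,down(yaw),[0.42,0.32,0.20]))
E
```

```text
R [[-0.92    0.392  -0.0007]
 [ 0.392   0.92   -0.0016]
 [ 0.     -0.0018 -1.    ]]
cam in tool [ 0.0672  0.0005 -0.1834] axes [[ 0.0004 -0.9656 -0.2602]
 [ 1.      0.0004  0.0001]
 [ 0.     -0.2602  0.9656]]
[[-1.  0.  0.]
 [ 0.  1.  0.]
 [ 0.  0. -1.]] [ 0.4794  0.     -0.8776]
(array([-0.0017, -0.0004, -0.4228]), array([-0.2609, -0.2154, -0.0002]))
```

Request:
servo_tool([
  [0,0,-0.105,-0.05,-0.04,0,0.088],
  [0,0,-0.21,-0.09,-0.08,0,0.088],
  [0,0,-0.315,-0.125,-0.12,0,0.088],
  [0,0,-0.42,-0.16,-0.155,0,0.088],
  [0,0,-0.42,-0.19,-0.185,0,0.088],
  [0,0,-0.42,-0.22,-0.215,0,0.088],
  [0,0,-0.42,-0.224,-0.231,0,0.088],
  [0,0,-0.42,-0.224,-0.231,0,0.088],
  [0,0,-0.42,-0.224,-0.231,0,0.088],
])

```text
t: 0.9
tool_pos: [0.3806, 0.3151, 0.1995]
tool_rot: [-0.0, -0.007, 1.0, -0.002]
contact_force: [0.1, 0.9, 0.7]
opening: 0.088
```

```bash
python3 - <<'E'
from workcell import *
import cv2,pickle
c=capture("wrist"); pickle.dump(c,open(f"pics/wrist1.pkl","wb")); cv2.imwrite(f"pics/wrist1.png",c["color"])
E
```

```text
(no output)
```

View pics/wrist1.png

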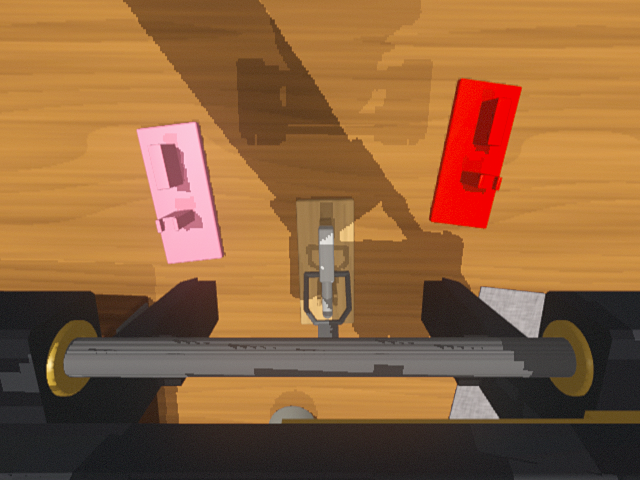

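The wrist view shows the pin head at (326,228) to (326,280), the shank and nose down to about (327,316), and the ring around (327,300), all on the pale rest. I'll enlarge it to measure.

```bash
python3 - <<'E'
from h import *
c=pickle.load(open("pics/wrist1.pkl","rb"))
a=cv2.resize(c["color"][190:340,270:380],None,fx=4,fy=4,interpolation=cv2.INTER_CUBIC);cv2.imwrite("pics/cropW1.png",a)
E
```

```text
(no output)
```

View pics/cropW1.png

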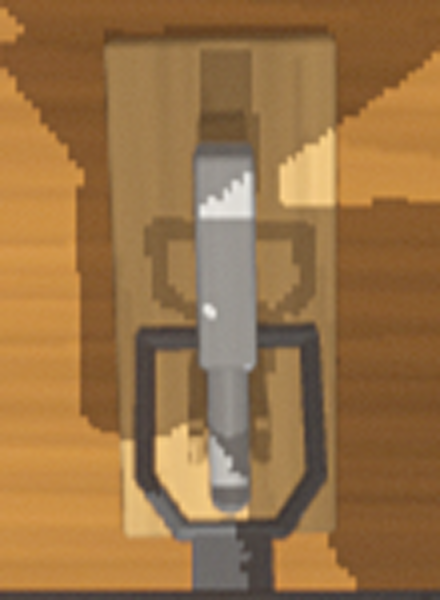

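```bash
python3 - <<'E'
from h import *
np.set_printoptions(precision=4,suppress=True)
c=pickle.load(open("pics/wrist1.pkl","rb"))
f=lambda x,y,z:ray(c,270+(x-1.5)/4,190+(y-1.5)/4,z)
for n,x,y,z in [("rear L",197,157,.061),("rear R",252,157,.061),("front L",201,363,.061),("front R",256,363,.061),("nose",231,510,.0525),("shank base",228,370,.0585),("rest",105,40,.01),("rest",335,38,.01),("rest",125,535,.01),("rest",335,530,.01)]: print(n,f(x,y,z))
X=cloud(c)
m=(abs(X[...,2]-.061)<.003)&(abs(X[...,0]-.42)<.04)&(abs(X[...,1]-.318)<.02)
print(X[m].mean(0),m.sum(),cv2.minAreaRect(X[m][:,:2].astype(np.float32)))
E
```

```text
rear L [0.3911 0.315  0.061 ]
rear R [0.3909 0.3273 0.061 ]
front L [0.4405 0.3166 0.061 ]
front R [0.4403 0.3294 0.061 ]
nose [0.4823 0.3245 0.0525]
shank base [0.4431 0.3229 0.0585]
rest [0.3731 0.291  0.01  ]
rest [0.3717 0.3495 0.01  ]
rest [0.5121 0.2962 0.01  ]
rest [0.5096 0.3547 0.01  ]
[0.4179 0.321  0.0601] 872 ((0.423637330532074, 0.3186097741127014), (0.026917507871985435, 0.0678473487496376), 78.86748504638672)
```

```bash
python3 - <<'E'
from h import *
from workcell import *
np.set_printoptions(precision=4,suppress=True)
s=read_state();print(rel(s,down(-.02,1.0),[.577,-.012,.247]),s["t"])
E
```

```text
(array([ 0.0147, -1.0007,  0.031 ]), array([-0.1924, -0.3323, -0.0468])) 0.95
```

Request:
servo_tool([
  [0,-0.1,0,-0.02,-0.035,-0.03,0.088],
  [0,-0.2,0,-0.04,-0.07,-0.047,0.088],
  [0,-0.3,0,-0.06,-0.105,-0.047,0.088],
  [0,-0.4,0,-0.08,-0.14,-0.047,0.088],
  [0.003,-0.5,0.01,-0.1,-0.175,-0.047,0.088],
  [0.006,-0.6,0.01,-0.12,-0.21,-0.047,0.088],
  [0.009,-0.7,0.02,-0.14,-0.245,-0.047,0.088],
  [0.012,-0.8,0.03,-0.16,-0.28,-0.047,0.088],
  [0.015,-0.9,0.03,-0.18,-0.315,-0.047,0.088],
  [0.015,-1.0,0.03,-0.192,-0.332,-0.047,0.088],
])

```text
t: 1.78
tool_pos: [0.5621, 0.0194, 0.2435]
tool_rot: [0.432, 0.001, 0.902, 0.007]
contact_force: [-0.1, 2.4, -1.3]
opening: 0.0881
```

Request:
servo_tool([
  [0,0,0,0,0,0,0.088],
  [0,0,0,0,0,0,0.088],
  [0,0,0,0,0,0,0.088],
])

```text
t: 2.03
tool_pos: [0.5624, 0.0202, 0.2439]
tool_rot: [0.432, 0.001, 0.902, 0.008]
contact_force: [0.6, -0.6, -0.1]
opening: 0.0877
```

```bash
python3 - <<'E'
from workcell import *
import cv2,pickle
c=capture("wrist"); pickle.dump(c,open(f"pics/wrist2.pkl","wb")); cv2.imwrite(f"pics/wrist2.png",c["color"])
print(read_state()["joints"])
E
```

```text
[-0.03492273 -0.52792784  2.481574    0.13871002  0.29652153 -1.71728573]
```

View pics/wrist2.png

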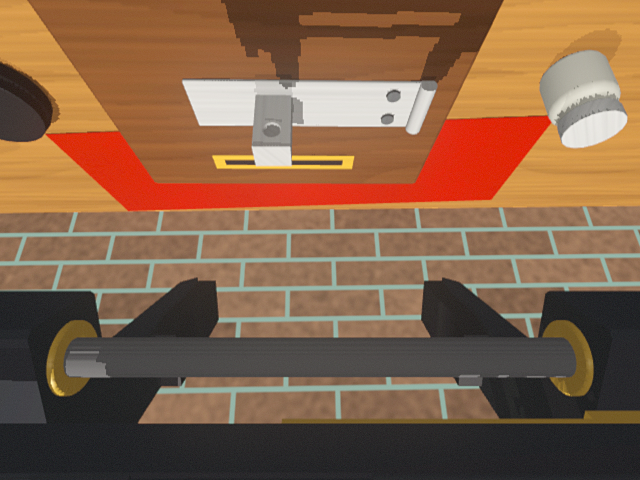

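The chest stud's near face shows at (272,115), upside down, and its hole at about (271,129). The strap runs across at row 103. I'll enlarge that.

```bash
python3 - <<'E'
from h import *
c=pickle.load(open("pics/wrist2.pkl","rb"))
a=cv2.resize(c["color"][70:175,235:310],None,fx=8,fy=5.7,interpolation=cv2.INTER_CUBIC)
a=cv2.resize(c["color"][75:175,220:320],None,fx=6,fy=6,interpolation=cv2.INTER_CUBIC);cv2.imwrite("pics/cropW2.png",a)
E
```

```text
(no output)
```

View pics/cropW2.png

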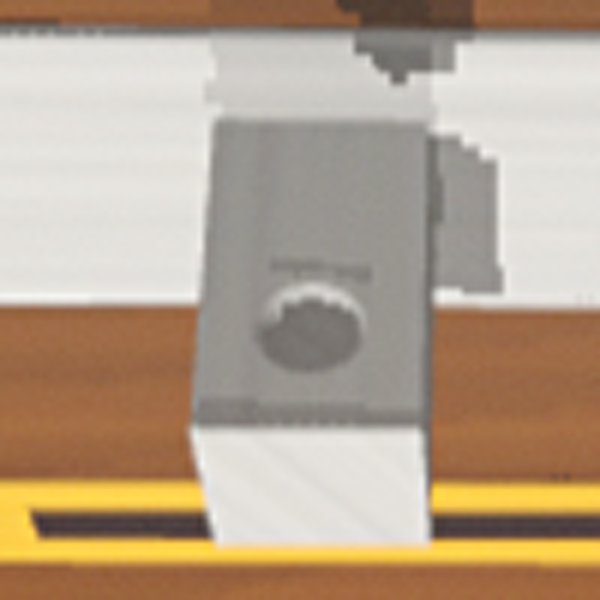

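```bash
python3 - <<'E'
from h import *
from workcell import *
np.set_printoptions(precision=4,suppress=True)
c=pickle.load(open("pics/wrist2.pkl","rb"))
g=lambda x,y:(220+(x-2.5)/6,75+(y-2.5)/6)
f=lambda x,y,z:ray(c,*g(x,y),z)
A=f(216,119,.103);B=f(428,119,.103);print("base",A,B,np.linalg.norm(A-B))
yaw=np.arctan2(-(B-A)[0],(B-A)[1]);print("yaw deg",np.degrees(yaw))
def onplane(x,y,x0):
    u,v=g(x,y);K=c["K"];r=np.array([(u-K[0,2])/K[0,0],(v-K[1,2])/K[1,1],1])@c["R"];o=-c["R"].T@c["t"]
    return o+r*(x0-o[0])/r[0]
x0=(A+B)[0]/2
for p in [(312,328),(260,328),(365,328),(312,283),(312,372),(192,427),(424,427)]: print(p,onplane(*p,x0))
for n,p,z in [("lid far corner",(157,183),.1),("lid far corner",(415,183),.1),("edge",(90,100),.1),("edge",(463,100),.1),("strap",(182,80),.103),("strap",(434,81),.103),("strap",(198,126),.103)]: print(n,ray(c,*p,z))
X=cloud(c);m=np.zeros((480,640),bool);m[98:140,258:288]=1
P=X[m];P=P[(P[:,2]>.108)&(P[:,2]<.145)];k=np.median(P[:,0]);P=P[abs(P[:,0]-k)<.006];print("face depth x",k,P.mean(0),len(P), np.polyfit(P[:,2],P[:,0],1))
E
```

```text
base [ 0.5794 -0.023   0.103 ] [0.5797 0.0026 0.103 ] 0.025549582247994432
yaw deg -0.5858638326773944
(312, 328) [ 0.5796 -0.0103  0.1347]
(260, 328) [ 0.5796 -0.0162  0.1346]
(365, 328) [ 0.5796 -0.0042  0.1348]
(312, 283) [ 0.5796 -0.0105  0.1281]
(312, 372) [ 0.5796 -0.01    0.141 ]
(192, 427) [ 0.5796 -0.0232  0.1486]
(424, 427) [0.5796 0.0029 0.1489]
lid far corner [ 0.7005 -0.1426  0.1   ]
lid far corner [0.7056 0.1237 0.1   ]
edge [ 0.5866 -0.1469  0.1   ]
edge [0.5896 0.132  0.1   ]
strap [ 0.5659 -0.0715  0.103 ]
strap [0.5684 0.1034 0.103 ]
strap [ 0.6123 -0.0743  0.103 ]
face depth x 0.5800724140056617 [ 0.5802 -0.01    0.1249] 1103 [0.015  0.5783]
```

```bash
python3 - <<'E'
from h import *
from workcell import *
np.set_printoptions(precision=4,suppress=True)
c=pickle.load(open("pics/wrist2.pkl","rb"));X=cloud(c)
for (u,v) in [(140,60),(200,50),(440,40),(170,160),(230,100),(340,100)]:print(np.nanmedian(X[v-2:v+3,u-2:u+3].reshape(-1,3),0))
s=read_state();print(rel(s,down(.037,0),[.4124,.322,.14]),s["t"])
E
```

```text
[ 0.5526 -0.095   0.0992]
[ 0.5453 -0.0536  0.0991]
[0.539  0.0994 0.0993]
[ 0.6626 -0.1156  0.0992]
[ 0.5855 -0.0429  0.1024]
[0.5859 0.0385 0.1026]
(array([-0.0006,  0.8948, -0.0362]), array([ 0.178 ,  0.3007, -0.0479])) 2.0833
```

Request:
servo_tool([
  [0,0.1,0,0.018,0.033,-0.02,0.088],
  [0,0.2,0,0.036,0.066,-0.03,0.08],
  [0,0.3,-0.01,0.054,0.1,-0.04,0.07],
  [0,0.4,-0.01,0.072,0.133,-0.047,0.06],
  [0,0.5,-0.02,0.09,0.167,-0.048,0.05],
  [0,0.6,-0.02,0.11,0.2,-0.048,0.045],
  [0,0.7,-0.03,0.13,0.234,-0.048,0.04],
  [0,0.8,-0.036,0.15,0.267,-0.048,0.04],
  [0,0.895,-0.036,0.178,0.3,-0.048,0.04],
  [0,0.895,-0.036,0.178,0.301,-0.048,0.04],
])

```text
t: 2.92
tool_pos: [0.411, 0.3271, 0.1356]
tool_rot: [-0.004, -0.02, 1.0, -0.002]
contact_force: [-0.3, -0.3, -0.7]
opening: 0.0401
```

Request:
servo_tool([
  [0,0,0,0,0,0,0.04],
  [0,0,0,0,0,0,0.04],
  [0,0,0,0,0,0,0.04],
])

```text
t: 3.17
tool_pos: [0.4112, 0.3271, 0.1366]
tool_rot: [-0.003, -0.021, 1.0, -0.002]
contact_force: [0.4, 0.7, -0.4]
opening: 0.0398
```

```bash
python3 - <<'E'
from h import *
from workcell import *
np.set_printoptions(precision=4,suppress=True)
s=read_state();print(rel(s,down(.037,0),[.4124,.322,.0345]),s["t"],s["tool_pos"],s["contact_force"],s["joints"])
c=capture("wrist");cv2.imwrite("pics/wrist3.png",c["color"][170:400,200:440].repeat(2,0).repeat(2,1))
E
```

```text
(array([-0.0048, -0.006 ,  0.0041]), array([-0.0016, -0.0046,  0.1021])) 3.1667 [0.4112 0.3271 0.1366] [ 0.3692  0.6724 -0.3771] [ 0.625   0.037   1.9855 -0.0008  1.1268 -0.9866]
```

View pics/wrist3.png

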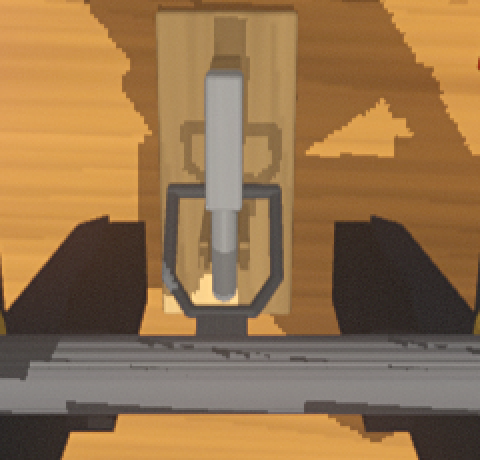

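The pin lies about 8 px left of the finger centre line, which agrees with the computed -4.6 mm in tool y. I'll correct that and descend.

Request:
servo_tool([
  [-0.005,-0.006,0.004,-0.001,-0.004,0.02,0.04],
  [-0.005,-0.006,0.004,-0.0016,-0.0046,0.05,0.04],
  [-0.005,-0.006,0.004,-0.0016,-0.0046,0.08,0.04],
  [-0.005,-0.006,0.004,-0.0016,-0.0046,0.098,0.04],
  [-0.005,-0.006,0.004,-0.0016,-0.0046,0.102,0.04],
  [-0.005,-0.006,0.004,-0.0016,-0.0046,0.102,0.04],
  [-0.005,-0.006,0.004,-0.0016,-0.0046,0.102,0.04],
])

```text
t: 3.8
tool_pos: [0.4139, 0.322, 0.0372]
tool_rot: [0.002, -0.018, 1.0, 0.001]
contact_force: [1.1, -0.6, 0.5]
opening: 0.0399
```

```bash
python3 - <<'E'
from h import *
from workcell import *
np.set_printoptions(precision=4,suppress=True)
s=read_state();print(rel(s,down(.037,0),[.4124,.322,.0345]),s["t"],s["tool_pos"],s["contact_force"])
c=capture("wrist");cv2.imwrite("pics/wrist4.png",c["color"][170:400,200:440].repeat(2,0).repeat(2,1))
E
```

```text
(array([ 0.0025,  0.0037, -0.0015]), array([0.0015, 0.0001, 0.0027])) 3.8 [0.4139 0.322  0.0372] [ 1.1173 -0.5945  0.5212]
```

View pics/wrist4.png

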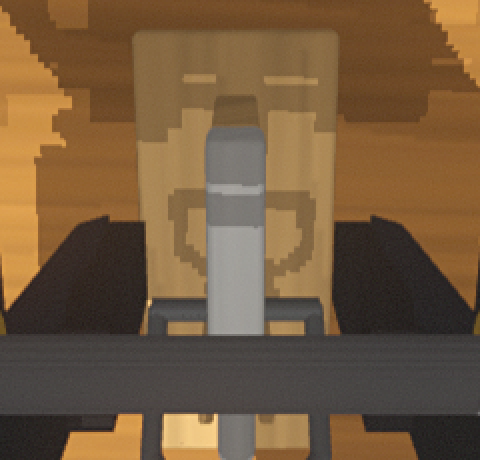

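Request:
servo_tool([
  [0.002,0.004,-0.001,0.0015,0,0.0027,0.04],
  [0.002,0.004,-0.001,0.0015,0,0.0027,0.03],
  [0.002,0.004,-0.001,0.0015,0,0.0027,0.02],
  [0.002,0.004,-0.001,0.0015,0,0.0027,0.01],
  [0.002,0.004,-0.001,0.0015,0,0.0027,0.005],
  [0.002,0.004,-0.001,0.0015,0,0.0027,0.005],
  [0.002,0.004,-0.001,0.0015,0,0.0027,0.005],
  [0.002,0.004,-0.001,0.0015,0,0.0027,0.005],
  [0.002,0.004,-0.001,0.0015,0,0.0027,0.005],
], newtons=40)

```text
t: 4.6
tool_pos: [0.4128, 0.3224, 0.0348]
tool_rot: [0.0, -0.018, 1.0, 0.001]
contact_force: [-0.3, 0.4, -0.6]
opening: 0.0052
```

```bash
python3 - <<'E'
from h import *
from workcell import *
np.set_printoptions(precision=4,suppress=True)
s=read_state();print(s["t"],s["tool_pos"],s["contact_force"],s["opening"],tool(s)[0],s["wrist_torque"])
# target: pin tip 30 mm before face
print(rel(s,down(-.016,0),[.4139,.322,.20]))
E
```

```text
4.6 [0.4128 0.3224 0.0348] [-0.2968  0.3525 -0.6222] 0.005171254595788654 [[-0.9993 -0.0367  0.0003]
 [-0.0367  0.9993  0.0011]
 [-0.0003  0.0011 -1.    ]] [ 0.071  -0.0111  0.0006]
(array([0.0011, 0.0003, 0.0527]), array([-0.0011, -0.0003, -0.1652]))
```

Opening 5 mm is less than the 14 mm head, so something is off. I'll look before moving.

```bash
python3 - <<'E'
from h import *
from workcell import *
c=capture("wrist");pickle.dump(c,open("pics/w5.pkl","wb"));cv2.imwrite("pics/wrist5.png",c["color"])
c=capture("scene");pickle.dump(c,open("pics/s5.pkl","wb"));cv2.imwrite("pics/scene5.png",cv2.resize(c["color"][90:220,270:400],None,fx=4.5,fy=4.5,interpolation=2))
c=capture("side");cv2.imwrite("pics/side5.png",cv2.resize(c["color"][140:260,220:360],None,fx=5,fy=5,interpolation=2))
E
```

```text
(no output)
```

View pics/wrist5.png

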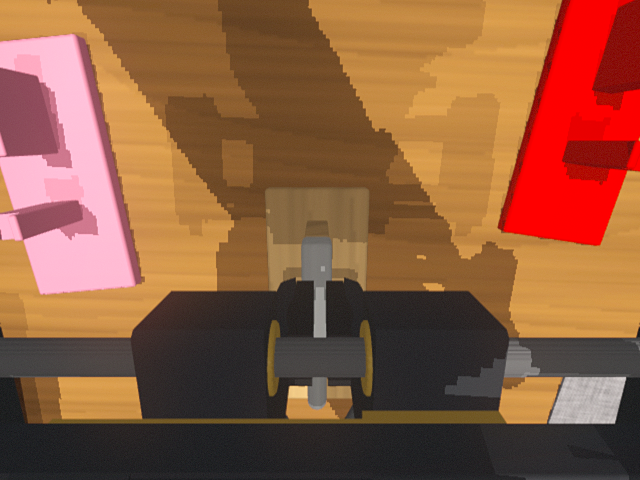

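View pics/scene5.png

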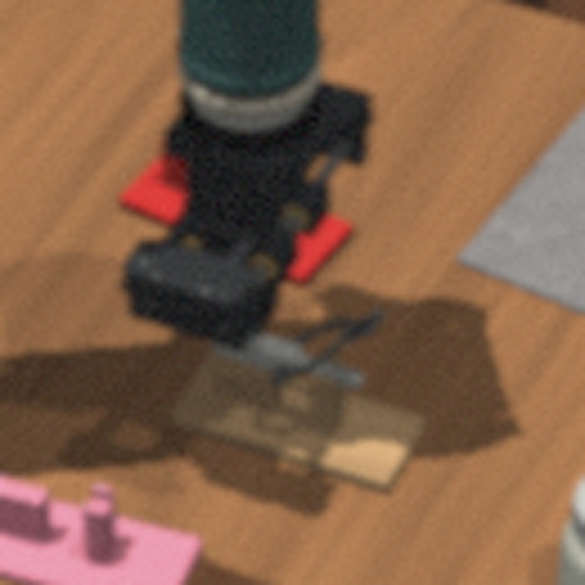

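View pics/side5.png

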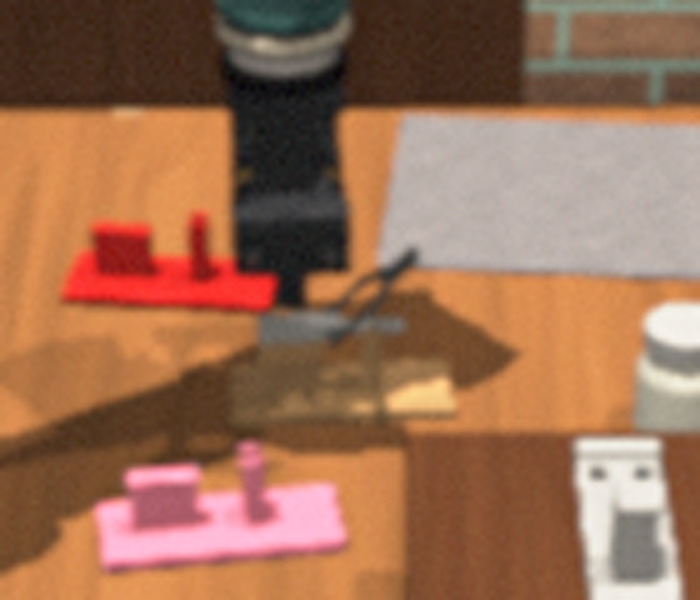

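```bash
python3 - <<'E'
from h import *
np.set_printoptions(precision=4,suppress=True)
c=pickle.load(open("pics/w5.pkl","rb"));X=cloud(c)
for u,v in [(317,240),(317,255),(317,270),(317,285),(320,300),(320,320),(318,395),(295,285),(345,285),(300,300),(340,300),(340,320),(150,260),(290,195),(345,195)]:print((u,v),np.nanmedian(X[v-1:v+2,u-1:u+2].reshape(-1,3),0))
cv2.imwrite("pics/w5c.png",cv2.resize(c["color"][180:420,250:390],None,fx=4,fy=2.5*1.0,interpolation=2))
c=pickle.load(open("pics/s5.pkl","rb"));X=cloud(c)
m=(abs(X[...,0]-.412)<.02)&(abs(X[...,1]-.322)<.04)&(X[...,2]<.13)&(X[...,2]>.03)
for v in range(140,185,2):
    r=[(u,X[v,u].round(3).tolist()) for u in range(305,350,4) if m[v,u]]
    if r: print(v,r)
E
```

```text
(317, 240) [0.3907 0.3212 0.055 ]
(317, 255) [0.396  0.3215 0.0602]
(317, 270) [0.4032 0.3217 0.0604]
(317, 285) [0.4105 0.322  0.0604]
(320, 300) [0.4177 0.3236 0.0601]
(320, 320) [0.4278 0.324  0.0608]
(318, 395) [0.4716 0.3246 0.0577]
(295, 285) [0.4037 0.3127 0.0787]
(345, 285) [0.4015 0.333  0.0807]
(300, 300) [0.4036 0.3156 0.0922]
(340, 300) [0.4029 0.3304 0.0927]
(340, 320) [0.4032 0.3296 0.1077]
(150, 260) [ 0.4226  0.2176 -0.0008]
(290, 195) [0.3771 0.3052 0.0093]
(345, 195) [0.3759 0.3364 0.0094]
154 [(329, [0.422, 0.325, 0.098])]
156 [(329, [0.419, 0.331, 0.084])]
158 [(325, [0.421, 0.304, 0.102]), (329, [0.42, 0.328, 0.08])]
160 [(325, [0.424, 0.299, 0.1]), (329, [0.422, 0.324, 0.078])]
162 [(325, [0.42, 0.305, 0.086])]
164 [(325, [0.42, 0.307, 0.078])]
166 [(317, [0.393, 0.313, 0.053]), (325, [0.416, 0.314, 0.063]), (329, [0.424, 0.32, 0.061])]
168 [(317, [0.392, 0.314, 0.045]), (321, [0.405, 0.313, 0.052]), (325, [0.415, 0.315, 0.054]), (329, [0.427, 0.314, 0.06])]
170 [(321, [0.403, 0.315, 0.041]), (325, [0.414, 0.318, 0.044]), (329, [0.429, 0.31, 0.058])]
172 [(317, [0.394, 0.31, 0.035]), (321, [0.402, 0.317, 0.032]), (325, [0.414, 0.316, 0.038]), (329, [0.427, 0.314, 0.045])]
174 [(321, [0.405, 0.311, 0.031]), (329, [0.429, 0.311, 0.042])]
176 [(329, [0.428, 0.313, 0.032])]
```

View pics/w5c.png

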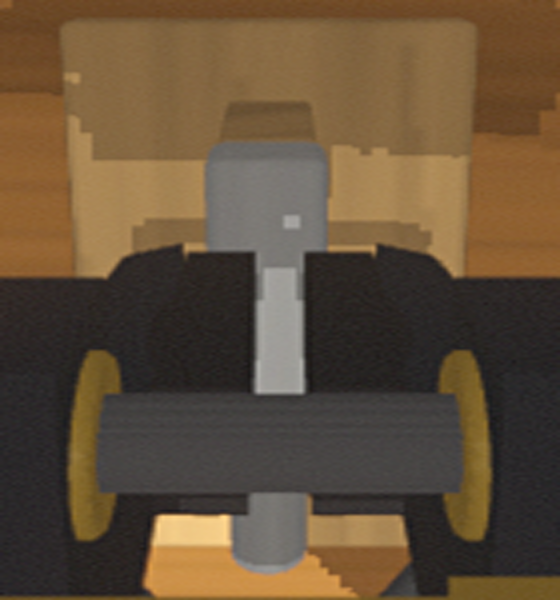

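```bash
python3 - <<'E'
from h import *
np.set_printoptions(precision=4,suppress=True)
Bc=np.array([[.0004,-.9656,-.2602],[1,.0004,.0001],[0,-.2602,.9656]]);pc=np.array([.0672,.0005,-.1834])
for n in ["wrist1","w5"]:
    c=pickle.load(open(f"pics/{n}.pkl","rb"));d=c["depth"];v,u=np.mgrid[:480,:640];K=c["K"]
    P=np.stack([(u-K[0,2])/K[0,0]*d,(v-K[1,2])/K[1,1]*d,d],-1)@Bc.T+pc
    m=(d>0)&(d<.24)&(abs(P[...,0])<.03)
    if n=="w5": m&=(abs(P[...,2]+.026)>.006)
    Q=P[m];print(n,m.sum(),"tool z max",np.sort(Q[:,2])[-5:],"pts",Q[np.argsort(Q[:,2])[-5:]])
    for z in (-.1,-.08,-.07,-.06,-.05,-.04,-.03,-.02,-.01,-.0):
        q=Q[abs(Q[:,2]-z)<.003]
        if len(q):print(z,len(q),"x",q[:,0].min(),q[:,0].max(),"|y|",abs(q[:,1]).min(),abs(q[:,1]).max())
E
```

```text
wrist1 80239 tool z max [-0.0364 -0.0363 -0.0362 -0.0361 -0.0358] pts [[ 0.0094 -0.0439 -0.0364]
 [-0.0069  0.045  -0.0363]
 [ 0.0057 -0.0438 -0.0362]
 [ 0.0093  0.0485 -0.0361]
 [ 0.0092 -0.0505 -0.0358]]
-0.1 1229 x -0.008862970711697324 0.009445081560616422 |y| 0.04993093038962136 0.05340338022128027
-0.08 1686 x -0.010043734355380585 0.012270248065036585 |y| 0.04291648510502398 0.06151956853919159
-0.07 995 x 0.0008398832853188931 0.012101765650244282 |y| 0.04423305072547756 0.060873789332151575
-0.06 1178 x -0.005182879815402497 0.012153899345897369 |y| 0.04301064341135922 0.05976812155056443
-0.05 896 x -0.008568325429746712 0.01201539412980232 |y| 0.04293541035707463 0.058412679441200197
-0.04 625 x -0.008391996345250563 0.011816783705196371 |y| 0.04300156613531562 0.05783223928572539
w5 126401 tool z max [0.038  0.038  0.0381 0.0381 0.0382] pts [[ 0.0252  0.1952  0.038 ]
 [ 0.0264  0.1086  0.038 ]
 [ 0.017   0.1904  0.0381]
 [-0.0116  0.2005  0.0381]
 [ 0.0112 -0.0586  0.0382]]
-0.1 548 x -0.006982366458028327 0.024154344713468466 |y| 0.00920245100310641 0.0793706671730987
-0.08 1067 x -0.010363217564374014 0.012061604705245602 |y| 0.0020440189545938084 0.013403216272909663
-0.07 531 x 0.008962295695005361 0.01200011349120663 |y| 0.0029144024880049975 0.015173684032396844
-0.06 671 x -0.004865510156098651 0.011866470890454547 |y| 0.0022094047650470594 0.01629355122950137
-0.05 475 x 0.00269802990549807 0.011989340272178746 |y| 0.0019370526970015635 0.017284974086312153
-0.04 286 x 0.008824649892696941 0.01180176665221639 |y| 0.0021019554702163897 0.01667125117833903
-0.02 162 x 0.020685728238538974 0.02997676642886723 |y| 0.00014729978369461348 0.14048823952670073
-0.01 312 x 0.021390376956826593 0.029989105498443934 |y| 0.00016633114386101677 0.15275412212910042
-0.0 185 x 0.021716118534119748 0.029962430396722077 |y| 0.00020341172156690174 0.13720912835152865
```

The finger ends are at tool z of about -36 mm, in both wrist depth pictures and in the scene depth. The reported TCP therefore lies about 36 mm beyond the real tips, and the jaws closed just above the pin without touching it. I'll open and go 36 mm deeper.

Request:
servo_tool([
  [0,0,0,0,0,0,0.02],
  [0,0,0,0,0,0,0.04],
  [0,0,0,0,0,0,0.04],
  [0,0,0,0,0,0,0.04],
  [0,0,0,0,0,0,0.04],
])

```text
t: 5.17
tool_pos: [0.4128, 0.3224, 0.0348]
tool_rot: [0.0, -0.018, 1.0, 0.001]
contact_force: [0.1, -0.7, -0.7]
opening: 0.0362
```

Request:
servo_tool([
  [0,0,0,0,0,0.01,0.04],
  [0,0,0,0,0,0.02,0.04],
  [0,0,0,0,0,0.03,0.04],
  [0,0,0,0,0,0.036,0.04],
  [0,0,0,0,0,0.036,0.04],
  [0,0,0,0,0,0.036,0.04],
])

```text
t: 5.67
tool_pos: [0.4121, 0.3219, -0.0023]
tool_rot: [-0.001, -0.018, 1.0, -0.0]
contact_force: [-0.3, -0.6, -0.6]
opening: 0.0399
```

```bash
python3 - <<'E'
from h import *
from workcell import *
np.set_printoptions(precision=4,suppress=True)
s=read_state();print(s["t"],s["tool_pos"],s["contact_force"],rel(s,down(.037),[.4124,.322,-.0015]))
c=capture("wrist");cv2.imwrite("pics/wrist6.png",c["color"])
c=capture("side");cv2.imwrite("pics/side6.png",cv2.resize(c["color"][160:240,240:340],None,fx=6,fy=6,interpolation=2))
E
```

```text
5.6667 [ 0.4121  0.3219 -0.0023] [-0.2816 -0.5741 -0.5978] (array([-0.0001, -0.0015, -0.0004]), array([-0.0004,  0.0001, -0.0008]))
```

View pics/wrist6.png

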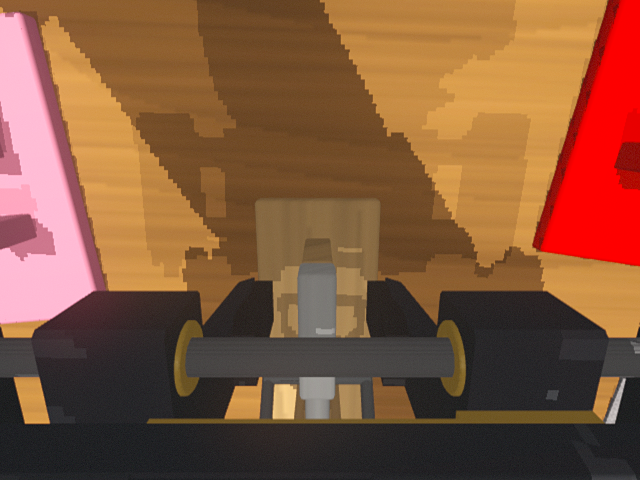

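View pics/side6.png

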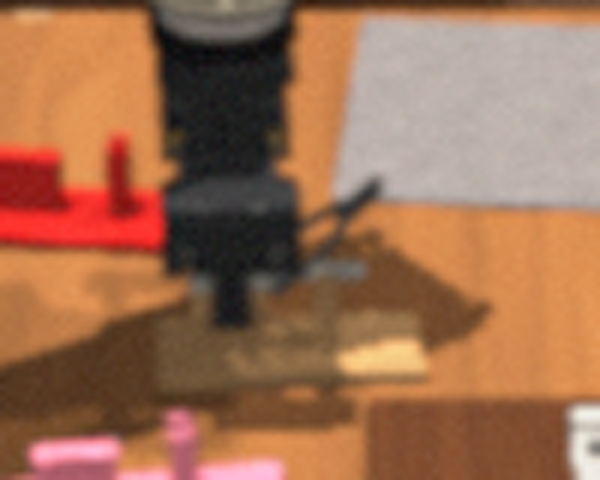

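The side view now shows the finger in front of the head at crop (232,300), so the jaws straddle it. Closing.

Request:
servo_tool([
  [0,0,0,0,0,0,0.03],
  [0,0,0,0,0,0,0.02],
  [0,0,0,0,0,0,0.01],
  [0,0,0,0,0,0,0.008],
  [0,0,0,0,0,0,0.008],
  [0,0,0,0,0,0,0.008],
  [0,0,0,0,0,0,0.008],
  [0,0,0,0,0,0,0.008],
], newtons=45)

```text
t: 6.43
tool_pos: [0.4132, 0.3217, -0.0008]
tool_rot: [0.0, -0.019, 1.0, -0.0]
contact_force: [0.6, -5.4, 3.4]
opening: 0.0133
```

Request:
servo_tool([
  [0,0,0,0,0,-0.01,0.008],
  [0,0,0,0,0,-0.03,0.008],
  [0,0,0,0,0,-0.06,0.008],
  [0,0,0,0,0,-0.09,0.008],
  [0,0,0,0,0,-0.12,0.008],
  [0,0,0,0,0,-0.13,0.008],
  [0,0,0,0,0,-0.13,0.008],
])

```text
t: 7.02
tool_pos: [0.4154, 0.3238, 0.1331]
tool_rot: [0.003, -0.019, 1.0, 0.002]
contact_force: [-0.1, 1.2, -1.2]
opening: 0.0136
```

```bash
python3 - <<'E'
from h import *
from workcell import *
np.set_printoptions(precision=4,suppress=True)
s=read_state();print(s["t"],s["tool_pos"],s["contact_force"],s["opening"],rel(s,down(-.016),[.52,-.0103,.135-.0555+.02]))
c=capture("wrist");pickle.dump(c,open("pics/w7.pkl","wb"));cv2.imwrite("pics/wrist7.png",c["color"])
c=capture("side");pickle.dump(c,open("pics/sd7.pkl","wb"));cv2.imwrite("pics/side7.png",cv2.resize(c["color"][120:240,240:340],None,fx=5,fy=5,interpolation=2))
E
```

```text
7.0167 [0.4154 0.3238 0.1331] [-0.1471  1.2474 -1.2223] 0.013555079670735496 (array([0.0048, 0.0066, 0.053 ]), array([-0.092 , -0.3379,  0.0326]))
```

View pics/wrist7.png

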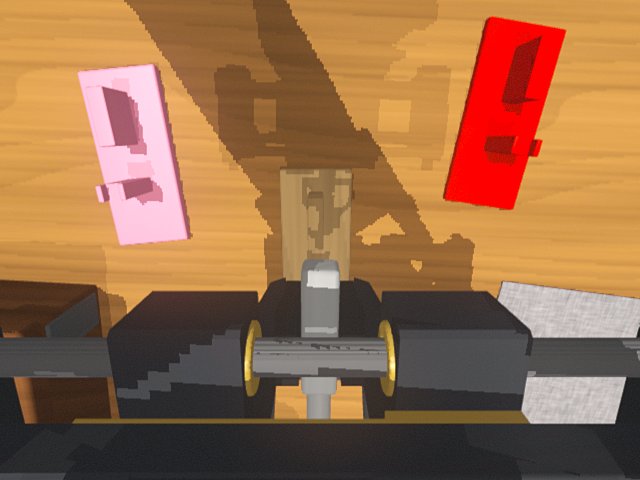

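View pics/side7.png

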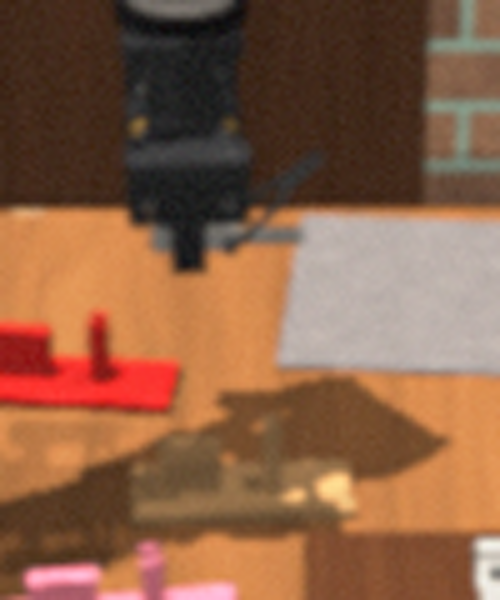

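```bash
cat >> h.py <<'E'
Bc=np.array([[.0004,-.9656,-.2602],[1,.0004,.0001],[0,-.2602,.9656]]);pc=np.array([.0672,.0005,-.1834])
def toolcloud(c):
    d=c["depth"];v,u=np.mgrid[:480,:640];K=c["K"]
    return np.stack([(u-K[0,2])/K[0,0]*d,(v-K[1,2])/K[1,1]*d,d],-1)@Bc.T+pc
E
python3 - <<'E'
from h import *
np.set_printoptions(precision=4,suppress=True)
c=pickle.load(open("pics/w7.pkl","rb"));P=toolcloud(c)
for v in list(range(262,336,8))+list(range(380,418,4)):
    for u in (312,320,328): print((u,v),P[v,u],end=' ')
    print()
Q=P[275:330,308:333].reshape(-1,3);Q=Q[abs(Q[:,2]+.062)<.004];print(len(Q),np.polyfit(Q[:,0],Q[:,2],1))
for v in (270,285,300,315,330):
    row=abs(P[v,:,2]+.062)<.005;us=np.where(row)[0];us=us[(us>295)&(us<345)];print(v,us.min(),us.max(),P[v,us].mean(0))
cv2.imwrite("pics/w7c.png",cv2.resize(c["color"][250:425,270:370],None,fx=6,fy=3.4,interpolation=2))
E
```

```text
(312, 262) [ 0.0229 -0.0023 -0.0523] (320, 262) [ 0.0224  0.0007 -0.0509] (328, 262) [ 0.0226  0.0037 -0.0515] 
(312, 270) [ 0.022  -0.0021 -0.0586] (320, 270) [ 0.0223  0.0007 -0.0595] (328, 270) [ 0.0226  0.0035 -0.0603] 
(312, 278) [ 0.0199 -0.0021 -0.061 ] (320, 278) [ 0.02    0.0007 -0.0614] (328, 278) [ 0.0197  0.0036 -0.0605] 
(312, 286) [ 0.0172 -0.0021 -0.0619] (320, 286) [ 0.0167  0.0007 -0.0607] (328, 286) [ 0.0172  0.0036 -0.0618] 
(312, 294) [ 0.0142 -0.0021 -0.0619] (320, 294) [ 0.0139  0.0007 -0.0613] (328, 294) [ 0.0139  0.0036 -0.0614] 
(312, 302) [ 0.0109 -0.0021 -0.0614] (320, 302) [ 0.0105  0.0007 -0.0607] (328, 302) [ 0.0112  0.0036 -0.0621] 
(312, 310) [ 0.0072 -0.0022 -0.0604] (320, 310) [ 0.0078  0.0007 -0.0616] (328, 310) [ 0.0076  0.0036 -0.0612] 
(312, 318) [ 0.0041 -0.0022 -0.0606] (320, 318) [ 0.0046  0.0007 -0.0617] (328, 318) [ 0.004   0.0037 -0.0603] 
(312, 326) [ 0.0011 -0.0022 -0.061 ] (320, 326) [ 0.0011  0.0007 -0.061 ] (328, 326) [ 0.0012  0.0037 -0.0613] 
(312, 334) [-0.0023 -0.0022 -0.0607] (320, 334) [-0.0021  0.0007 -0.0612] (328, 334) [-0.001
[... 652 characters left out ...]
] (328, 400) [-0.0344  0.004  -0.0566] 
(312, 404) [-0.0354 -0.0024 -0.0576] (320, 404) [-0.0351  0.0008 -0.058 ] (328, 404) [-0.0363  0.004  -0.0565] 
(312, 408) [-0.0368 -0.0024 -0.0583] (320, 408) [-0.0376  0.0008 -0.0573] (328, 408) [-0.0379  0.004  -0.0568] 
(312, 412) [ 0.0672  0.0005 -0.1834] (320, 412) [-0.039   0.0008 -0.0578] (328, 412) [-0.0402  0.004  -0.0565] 
(312, 416) [-0.0414 -0.0025 -0.0573] (320, 416) [-0.0401  0.0008 -0.0589] (328, 416) [-0.0424  0.0041 -0.0562] 
1370 [-0.0077 -0.061 ]
270 302 338 [ 0.0224  0.0007 -0.0598]
285 301 339 [ 0.0172  0.0007 -0.0609]
300 297 344 [ 0.0112  0.0006 -0.0604]
315 297 342 [ 0.0055  0.0007 -0.0609]
330 299 340 [-0.0006  0.0006 -0.0609]
```

View pics/w7c.png

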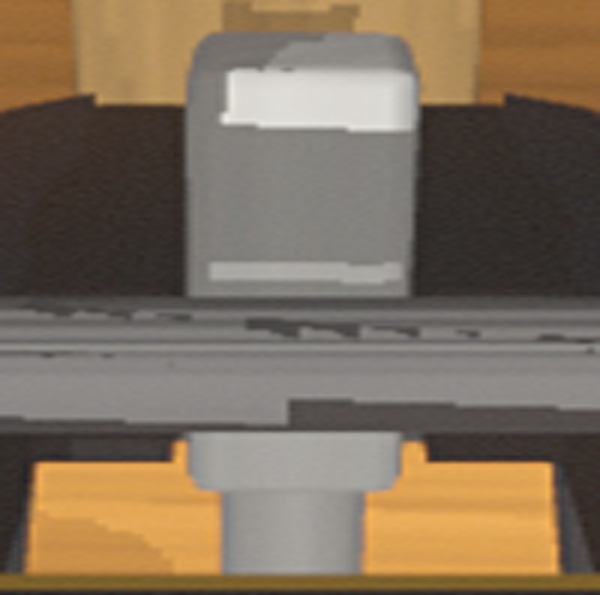

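```bash
cat > g.py <<'E'
import sys
from h import *
from workcell import *
np.set_printoptions(precision=4,suppress=True)
a=[float(x) for x in sys.argv[1:]]
s=read_state();yaw=a[3] if len(a)>3 else -.016;pit=a[4] if len(a)>4 else 0
r,t=rel(s,down(yaw,pit),a[:3])
print("t %.2f"%s["t"],"pos",s["tool_pos"],"F",s["contact_force"],"M",s["wrist_torque"],"op %.4f"%s["opening"]);print("turn",r,"shift",t)
E
python3 g.py .48 -.0098 .12
```

```text
t 7.12 pos [0.4126 0.3217 0.1285] F [-0.5137 -0.7666 -1.8014] M [-0.0067  0.0222  0.0463] op 0.0135
turn [-0.     0.     0.053] shift [-0.0551 -0.3338  0.0085]
```

Request:
servo_tool([
  [0,0,0.005,-0.003,-0.03,0,0.008],
  [0,0,0.01,-0.009,-0.07,0,0.008],
  [0,0,0.016,-0.016,-0.11,0,0.008],
  [0,0,0.022,-0.022,-0.15,0,0.008],
  [0,0,0.03,-0.03,-0.19,0,0.008],
  [0,0,0.037,-0.037,-0.23,0,0.008],
  [0,0,0.044,-0.044,-0.27,0.003,0.008],
  [0,0,0.05,-0.05,-0.305,0.006,0.008],
  [0,0,0.053,-0.055,-0.334,0.0085,0.008],
  [0,0,0.053,-0.055,-0.334,0.0085,0.008],
])

```text
t: 7.95
tool_pos: [0.4784, -0.0144, 0.1167]
tool_rot: [-0.002, 0.01, 1.0, -0.001]
contact_force: [0.2, -0.4, -1.5]
opening: 0.0133
```

Request:
servo_tool([
  [0,0,0,0,0,0,0.008],
  [0,0,0,0,0,0,0.008],
  [0,0,0,0,0,0,0.008],
  [0,0,0,0,0,0,0.008],
])

```text
t: 8.28
tool_pos: [0.4777, -0.0131, 0.1159]
tool_rot: [-0.003, 0.009, 1.0, -0.001]
contact_force: [-0.9, -0.2, -1.5]
opening: 0.0131
```

```bash
python3 g.py .48 -.0098 .081
```

```text
t 8.28 pos [ 0.4777 -0.0131  0.1159] F [-0.8552 -0.1883 -1.5192] M [ 0.0469 -0.0075  0.0092] op 0.0131
turn [-0.0012 -0.0064 -0.0029] shift [-0.0025  0.0034  0.0349]
```

Request:
servo_tool([
  [-0.001,-0.006,-0.003,-0.001,0.002,0.01,0.008],
  [-0.001,-0.006,-0.003,-0.0025,0.0034,0.022,0.008],
  [-0.001,-0.006,-0.003,-0.0025,0.0034,0.032,0.008],
  [-0.001,-0.006,-0.003,-0.0025,0.0034,0.035,0.008],
  [-0.001,-0.006,-0.003,-0.0025,0.0034,0.035,0.008],
  [-0.001,-0.006,-0.003,-0.0025,0.0034,0.035,0.008],
])

```text
t: 8.78
tool_pos: [0.4797, -0.0096, 0.0805]
tool_rot: [-0.001, 0.008, 1.0, -0.0]
contact_force: [0.4, -0.4, -2.0]
opening: 0.0131
```

```bash
python3 g.py .496 -.0098 .081; python3 - <<'E'
from h import *
from workcell import *
c=capture("side");pickle.dump(c,open("pics/sd8.pkl","wb"));cv2.imwrite("pics/side8.png",cv2.resize(c["color"][180:300,280:400],None,fx=5,fy=5,interpolation=2))
c=capture("scene");pickle.dump(c,open("pics/sc8.pkl","wb"));cv2.imwrite("pics/scene8.png",cv2.resize(c["color"][180:300,270:390],None,fx=5,fy=5,interpolation=2))
E
```

```text
t 8.78 pos [ 0.4797 -0.0096  0.0805] F [ 0.4155 -0.3816 -1.9599] M [0.0268 0.0915 0.0134] op 0.0131
turn [-0.0002 -0.0013  0.0005] shift [-0.0163  0.0001 -0.0005]
```

View pics/side8.png

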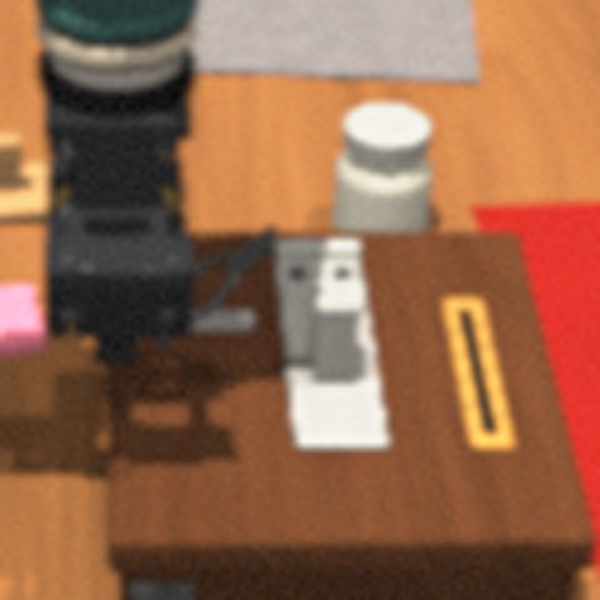

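View pics/scene8.png

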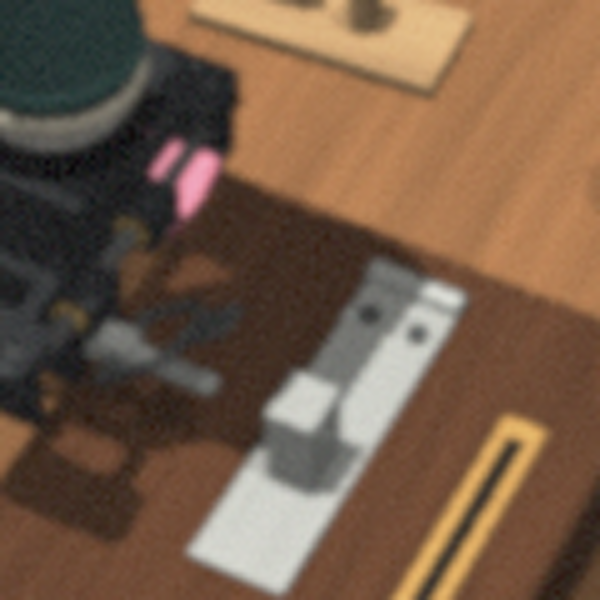

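The pin points at the stud, ring raised, and no contact is felt. I'll approach to just short of the face and then feel in small steps.

Request:
servo_tool([
  [0,0,0,-0.007,0,0,0.008],
  [0,0,0,-0.014,0,0,0.008],
  [0,0,0,-0.021,0,-0.0005,0.008],
  [0,0,0,-0.025,0,-0.0005,0.008],
  [0,0,0,-0.027,0,-0.0005,0.008],
  [0,0,0,-0.027,0,-0.0005,0.008],
  [0,0,0,-0.027,0,-0.0005,0.008],
])

```text
t: 9.47
tool_pos: [0.5074, -0.0103, 0.0816]
tool_rot: [-0.0, 0.008, 1.0, -0.0]
contact_force: [0.3, -0.4, -1.3]
opening: 0.0131
```

```bash
python3 g.py .512 -.0098 .081
```

```text
t 9.47 pos [ 0.5074 -0.0103  0.0816] F [ 0.3313 -0.4448 -1.3324] M [ 0.0512  0.0276 -0.0075] op 0.0131
turn [-0.0003 -0.0002  0.0001] shift [-0.0046  0.0006  0.0006]
```

Request:
servo_tool([
  [0,0,0,-0.001,0.0005,0.0006,0.008],
  [0,0,0,-0.002,0.0005,0.0006,0.008],
  [0,0,0,-0.003,0.0005,0.0006,0.008],
  [0,0,0,-0.0045,0.0005,0.0006,0.008],
  [0,0,0,-0.0045,0.0005,0.0006,0.008],
])

```text
t: 9.88
tool_pos: [0.5122, -0.0099, 0.0811]
tool_rot: [0.0, 0.008, 1.0, -0.0]
contact_force: [0.1, -0.8, -1.4]
opening: 0.0129
```

Request:
servo_tool([
  [0,0,0,-0.001,0,0,0.008],
  [0,0,0,-0.002,0,0,0.008],
  [0,0,0,-0.002,0,0,0.008],
])

```text
t: 10.13
tool_pos: [0.5145, -0.0099, 0.0812]
tool_rot: [0.0, 0.008, 1.0, -0.0]
contact_force: [-0.2, 1.0, -1.6]
opening: 0.0134
```

```bash
python3 g.py .518 -.0098 .081
```

```text
t 10.13 pos [ 0.5145 -0.0099  0.0812] F [-0.1678  0.9598 -1.5881] M [0.012  0.0143 0.0221] op 0.0134
turn [-0.0003  0.0004  0.0001] shift [-0.0035  0.0002  0.0002]
```

Request:
servo_tool([
  [0,0,0,-0.001,0,0.0002,0.008],
  [0,0,0,-0.002,0,0.0002,0.008],
  [0,0,0,-0.003,0,0.0002,0.008],
  [0,0,0,-0.003,0,0.0002,0.008],
])

```text
t: 10.47
tool_pos: [0.5178, -0.01, 0.0811]
tool_rot: [0.0, 0.008, 1.0, -0.0]
contact_force: [-0.4, 0.3, -0.7]
opening: 0.0134
```

Request:
servo_tool([
  [0,0,0,-0.001,0,0,0.008],
  [0,0,0,-0.002,0,0,0.008],
  [0,0,0,-0.003,0,0,0.008],
  [0,0,0,-0.003,0,0,0.008],
])

```text
t: 10.8
tool_pos: [0.521, -0.01, 0.0811]
tool_rot: [0.0, 0.008, 1.0, -0.0]
contact_force: [0.3, -0.5, -1.3]
opening: 0.0129
```

```bash
python3 g.py .53 -.0098 .081
```

```text
t 10.80 pos [ 0.521  -0.01    0.0811] F [ 0.3189 -0.4586 -1.31  ] M [ 0.0027  0.0483 -0.0213] op 0.0129
turn [-0.0003  0.001   0.0001] shift [-0.009   0.0004  0.0001]
```

Request:
servo_tool([
  [0,0,0,-0.002,0.0003,0,0.008],
  [0,0,0,-0.004,0.0003,0,0.008],
  [0,0,0,-0.006,0.0003,0,0.008],
  [0,0,0,-0.006,0.0003,0,0.008],
])

```text
t: 11.13
tool_pos: [0.5276, -0.0098, 0.0812]
tool_rot: [0.001, 0.008, 1.0, -0.0]
contact_force: [-0.3, 0.5, -1.4]
opening: 0.0135
```

Request:
servo_tool([
  [0,0,0,-0.002,0,0,0.008],
  [0,0,0,-0.004,0,0,0.008],
  [0,0,0,-0.006,0,0,0.008],
  [0,0,0,-0.006,0,0,0.008],
])

```text
t: 11.47
tool_pos: [0.534, -0.01, 0.0812]
tool_rot: [0.001, 0.008, 1.0, -0.0]
contact_force: [0.8, -0.1, -2.0]
opening: 0.0135
```

```bash
python3 g.py .548 -.0098 .081
```

```text
t 11.47 pos [ 0.534  -0.01    0.0812] F [ 0.838  -0.1315 -1.9772] M [ 0.0392 -0.0254 -0.0418] op 0.0135
turn [-0.0004  0.0016  0.0001] shift [-0.014   0.0004  0.0002]
```

Request:
servo_tool([
  [0,0,0,-0.002,0.0003,0.0002,0.008],
  [0,0,0,-0.004,0.0003,0.0002,0.008],
  [0,0,0,-0.006,0.0003,0.0002,0.008],
  [0,0,0,-0.006,0.0003,0.0002,0.008],
])

```text
t: 11.8
tool_pos: [0.5405, -0.0098, 0.0811]
tool_rot: [0.001, 0.008, 1.0, -0.0]
contact_force: [-0.6, 0.4, -1.7]
opening: 0.0137
```

Request:
servo_tool([
  [0,0,0,-0.002,0,0,0.008],
  [0,0,0,-0.004,0,0,0.008],
  [0,0,0,-0.005,0,0,0.008],
  [0,0,0,-0.005,0,0,0.008],
])

```text
t: 12.13
tool_pos: [0.5457, -0.01, 0.0811]
tool_rot: [0.001, 0.008, 1.0, -0.0]
contact_force: [1.1, -0.5, -2.5]
opening: 0.0134
```

```bash
python3 g.py .55 -.0098 .081
```

```text
t 12.13 pos [ 0.5457 -0.01    0.0811] F [ 1.12   -0.5244 -2.475 ] M [-0.0406  0.0022  0.0025] op 0.0134
turn [-0.0005  0.0021  0.0001] shift [-0.0043  0.0002  0.0001]
```

Now small 1 mm steps until the shoulder seats (a rise in -Fx).

Request:
servo_tool([
  [0,0,0,-0.001,0.0002,0,0.008],
  [0,0,0,-0.002,0.0002,0,0.008],
  [0,0,0,-0.002,0.0002,0,0.008],
])

```text
t: 12.38
tool_pos: [0.5478, -0.0099, 0.081]
tool_rot: [0.001, 0.008, 1.0, -0.0]
contact_force: [-0.7, -1.2, -1.6]
opening: 0.0133
```

Request:
servo_tool([
  [0,0,0,-0.001,0,0,0.008],
  [0,0,0,-0.0015,0,0,0.008],
  [0,0,0,-0.0015,0,0,0.008],
])

```text
t: 12.63
tool_pos: [0.5493, -0.0099, 0.081]
tool_rot: [0.001, 0.008, 1.0, -0.0]
contact_force: [-0.6, -1.1, -1.1]
opening: 0.0135
```

Request:
servo_tool([
  [0,0,0,-0.0007,0,0,0.008],
  [0,0,0,-0.001,0,0,0.008],
  [0,0,0,-0.001,0,0,0.008],
])

```text
t: 12.88
tool_pos: [0.5504, -0.01, 0.081]
tool_rot: [0.001, 0.008, 1.0, -0.0]
contact_force: [0.3, -0.3, -2.4]
opening: 0.0133
```

Request:
servo_tool([
  [0,0,0,-0.0007,0,0,0.008],
  [0,0,0,-0.001,0,0,0.008],
  [0,0,0,-0.001,0,0,0.008],
])

```text
t: 13.13
tool_pos: [0.5507, -0.01, 0.0809]
tool_rot: [0.0, 0.008, 1.0, -0.0]
contact_force: [-3.1, -0.7, 0.6]
opening: 0.0135
```

Request:
servo_tool([
  [0,0,0,-0.0007,0,0,0.008],
  [0,0,0,-0.001,0,0,0.008],
  [0,0,0,-0.001,0,0,0.008],
])

```text
t: 13.38
tool_pos: [0.5507, -0.0099, 0.0807]
tool_rot: [-0.001, 0.008, 1.0, -0.0]
contact_force: [-5.1, 0.3, 2.0]
opening: 0.0134
```

```bash
python3 g.py .551 -.0098 .081; python3 - <<'E'
from h import *
from workcell import *
c=capture("scene");pickle.dump(c,open("pics/sc9.pkl","wb"));cv2.imwrite("pics/scene9.png",cv2.resize(c["color"][200:300,290:390],None,fx=6,fy=6,interpolation=2))
c=capture("wrist");pickle.dump(c,open("pics/w9.pkl","wb"));cv2.imwrite("pics/w9.png",cv2.resize(c["color"][250:440,250:390],None,fx=4,fy=3,interpolation=2))
E
```

```text
t 13.38 pos [ 0.5507 -0.0099  0.0807] F [-5.1461  0.2741  2.0028] M [-0.073   0.7835 -0.0244] op 0.0134
turn [-0.0007 -0.0016  0.0003] shift [-0.0003  0.0001 -0.0003]
```

View pics/scene9.png

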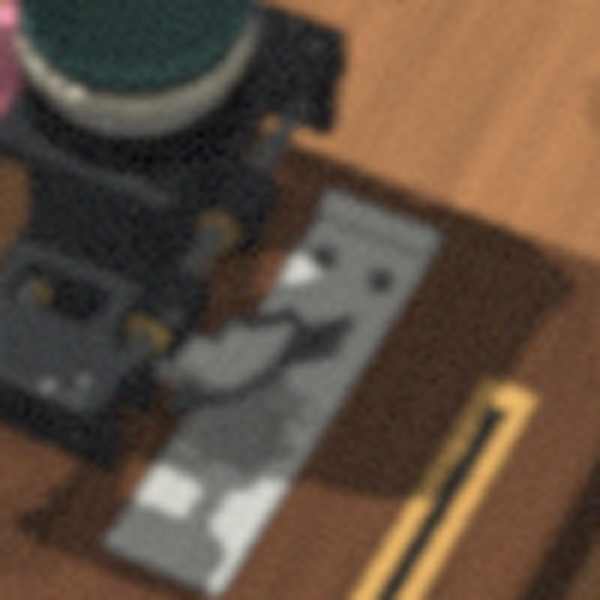

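View pics/w9.png

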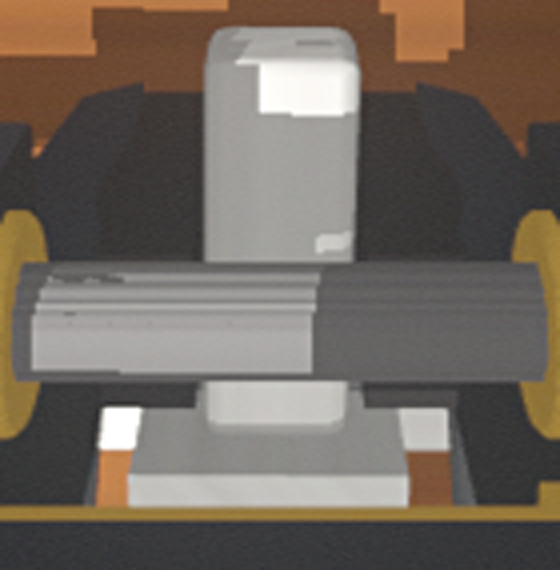

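The shoulder sits flush on the stud face in the wrist view, Fx is rising, and TCP x is 0.5507, as predicted (0.551). I'll seat it gently, then open.

Request:
servo_tool([
  [0,0,0,-0.001,0,-0.0003,0.008],
  [0,0,0,-0.0015,0,-0.0003,0.008],
  [0,0,0,-0.0015,0,-0.0003,0.008],
  [0,0,0,-0.0015,0,-0.0003,0.008],
])

```text
t: 13.82
tool_pos: [0.5507, -0.0099, 0.0808]
tool_rot: [-0.002, 0.008, 1.0, -0.0]
contact_force: [-6.2, -0.6, 1.8]
opening: 0.0132
```

Request:
servo_tool([
  [0,0,0,0,0,0,0.016],
  [0,0,0,0,0,0,0.022],
  [0,0,0,0,0,0,0.03],
  [0,0,0,0,0,0,0.03],
  [0,0,0,0,0,0,0.03],
])

```text
t: 14.23
tool_pos: [0.5514, -0.0099, 0.0811]
tool_rot: [-0.002, 0.008, 1.0, -0.0]
contact_force: [-0.5, 0.5, -0.1]
opening: 0.0301
```

Request:
servo_tool([
  [0,0,0,0,0,-0.015,0.03],
  [0,0,0,0,0,-0.04,0.03],
  [0,0,0,0,0,-0.08,0.03],
  [0,0,0,0,0,-0.12,0.03],
  [0,0,0,0.02,0,-0.14,0.02],
  [0,0,0,0.04,0,-0.14,0.005],
  [0,0,0,0.06,0,-0.14,0],
  [0,0,0,0.06,0,-0.14,0],
])

```text
t: 14.9
tool_pos: [0.4899, -0.0087, 0.2222]
tool_rot: [-0.001, 0.008, 1.0, -0.0]
contact_force: [-0.8, -0.2, -0.2]
opening: 0.0051
```

```bash
python3 g.py .551 -.0098 .081; python3 - <<'E'
from h import *
from workcell import *
for n in ("scene","wrist","side"):
    c=capture(n);pickle.dump(c,open(f"pics/{n}10.pkl","wb"))
    if n=="scene":cv2.imwrite("pics/scene10.png",cv2.resize(c["color"][200:300,290:390],None,fx=6,fy=6,interpolation=2))
    if n=="side":cv2.imwrite("pics/side10.png",cv2.resize(c["color"][195:295,300:400],None,fx=6,fy=6,interpolation=2))
    if n=="wrist":cv2.imwrite("pics/w10.png",c["color"])
E
```

```text
t 14.90 pos [ 0.4899 -0.0087  0.2222] F [-0.7659 -0.1787 -0.2043] M [0.036  0.0144 0.0077] op 0.0051
turn [-0.0006 -0.0028  0.0003] shift [-0.0615 -0.      0.1411]
```

View pics/scene10.png

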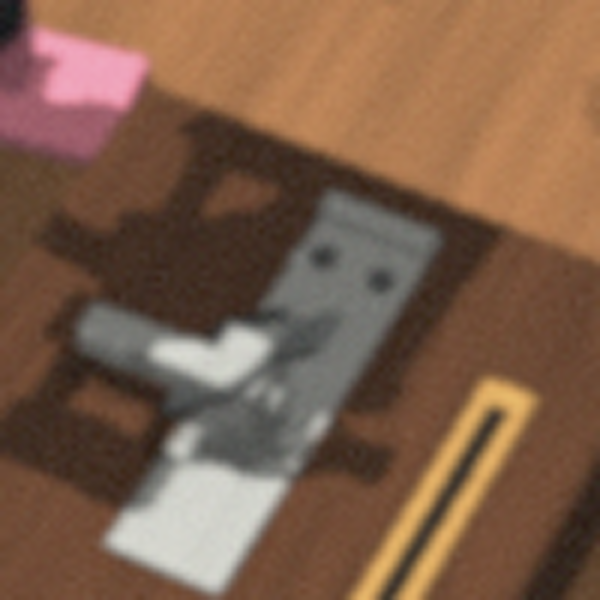

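View pics/side10.png

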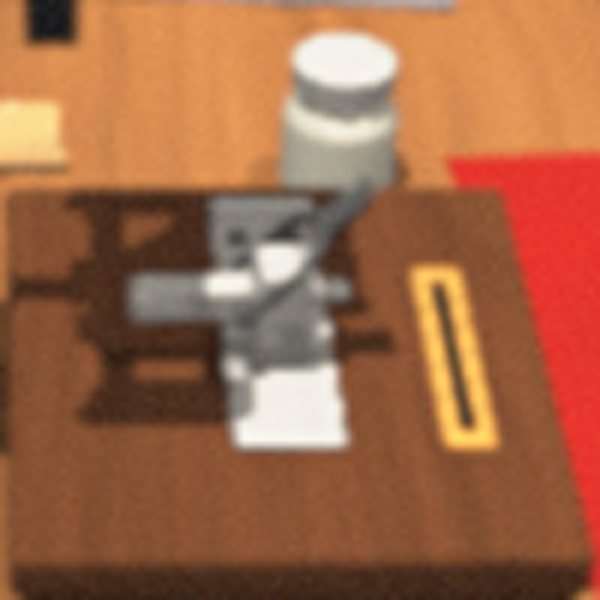

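View pics/w10.png

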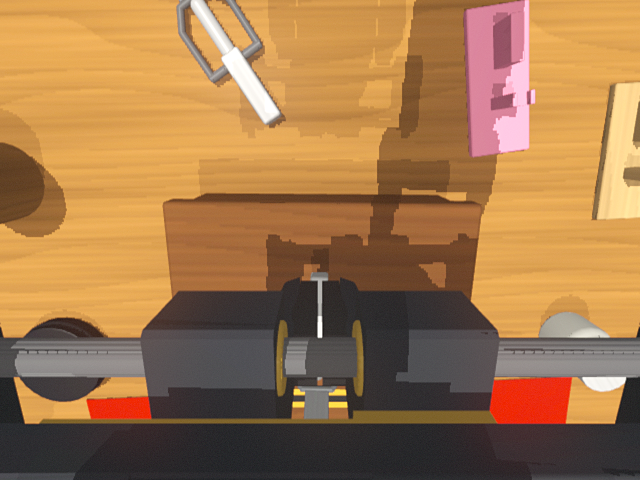

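```bash
python3 - <<'E'
from h import *
np.set_printoptions(precision=4,suppress=True)
for n in ("scene","side"):
    c=pickle.load(open(f"pics/{n}10.pkl","rb"));X=cloud(c)
    m=(X[...,0]>.56)&(X[...,0]<.66)&(abs(X[...,1]+.01)<.03)&(X[...,2]>.155)&(X[...,2]<.21)
    Q=X[m];dx=Q[:,0]-.574;dz=Q[:,2]-.135;r=np.hypot(dx,dz);a=np.arctan2(dz,dx)
    k=r>.05;print(n,m.sum(),"tab pts",k.sum(),"ang med",np.median(a[k]),"rmax",np.sort(r)[-3:],Q[k].mean(0),Q[k].min(0),Q[k].max(0))
    # head
    m=(X[...,0]>.525)&(X[...,0]<.575)&(abs(X[...,1]+.01)<.012)&(X[...,2]>.12)&(X[...,2]<.155)
    print("head",X[m].mean(0),m.sum(),X[m].min(0),X[m].max(0))
E
```

```text
scene 101 tab pts 53 ang med 0.8423769488240145 rmax [0.0754 0.0764 0.078 ] [ 0.6171 -0.0162  0.1828] [ 0.6072 -0.0248  0.1728] [ 0.6254 -0.0055  0.1944]
head [ 0.5513 -0.0142  0.1368] 172 [ 0.5271 -0.0214  0.1224] [ 0.5749 -0.0005  0.1433]
side 85 tab pts 46 ang med 0.8453058069807731 rmax [0.0733 0.0734 0.0747] [ 0.6155 -0.0155  0.1818] [ 0.6062 -0.0249  0.1719] [ 0.6243 -0.0009  0.1905]
head [ 0.5503 -0.0143  0.1359] 137 [ 0.5275 -0.0219  0.1225] [ 0.575  -0.0006  0.1432]
```

```bash
cat > arc.py <<'E'
import sys
from h import *
from workcell import *
np.set_printoptions(precision=4,suppress=True)
# args: list of theta,gap,pitch triples
A=np.array([.574,-.0102,.135]);r=.065;yaw=-.016
s=read_state();print("t %.2f"%s["t"],"pos",s["tool_pos"],"F",s["contact_force"],"M",s["wrist_torque"],"op %.4f"%s["opening"])
f=np.array([np.cos(yaw),np.sin(yaw),0]);z=np.array([0,0,1.])
for a in sys.argv[1:]:
    v=[float(x) for x in a.split(",")];th,g=v[:2];pit=v[2] if len(v)>2 else th
    tip=A+r*(np.cos(th)*f+np.sin(th)*z)+(.002+g)*(-np.sin(th)*f+np.cos(th)*z)
    Rt=down(yaw,pit);tcp=tip+.0355*Rt[:,2]
    ro,t=rel(s,Rt,tcp);print(a,"tcp",tcp,"turn",ro,"shift",t)
E
python3 arc.py .84,.025 .84,.006
```

```text
t 15.05 pos [ 0.4925 -0.0089  0.2215] F [-0.0664 -0.2557 -0.4742] M [ 0.0384 -0.0224  0.0084] op 0.0005
.84,.025 tcp [ 0.6237 -0.011   0.1777] turn [-0.0004 -0.842   0.0006] shift [-0.1313 -0.      0.0435]
.84,.006 tcp [ 0.6379 -0.0112  0.165 ] turn [-0.0004 -0.842   0.0006] shift [-0.1454 -0.      0.0562]
```

Request:
servo_tool([
  [0,-0.1,0,-0.014,0,0,0],
  [0,-0.2,0,-0.03,0,0,0],
  [0,-0.3,0,-0.045,0,0.005,0],
  [0,-0.4,0,-0.06,0,0.01,0],
  [0,-0.5,0,-0.075,0,0.018,0],
  [0,-0.6,0,-0.09,0,0.025,0],
  [0,-0.7,0,-0.105,0,0.032,0],
  [0,-0.78,0,-0.12,0,0.038,0],
  [0,-0.842,0,-0.131,0,0.0435,0],
  [0,-0.842,0,-0.131,0,0.0435,0],
])

```text
t: 15.88
tool_pos: [0.6207, -0.0108, 0.1716]
tool_rot: [0.404, 0.008, 0.915, -0.003]
contact_force: [-0.4, -0.3, -0.9]
opening: 0.0005
```

Request:
servo_tool([
  [0,0,0,0,0,0,0],
  [0,0,0,0,0,0,0],
  [0,0,0,0,0,0,0],
])

```text
t: 16.13
tool_pos: [0.6218, -0.0108, 0.1729]
tool_rot: [0.405, 0.008, 0.914, -0.003]
contact_force: [0.7, -0.3, -0.0]
opening: 0.0005
```

```bash
python3 arc.py .84,.025 .84,.006;python3 - <<'E'
from h import *
from workcell import *
for n in ("scene","wrist","side"):
    c=capture(n);pickle.dump(c,open(f"pics/{n}11.pkl","wb"))
    if n=="scene":cv2.imwrite("pics/scene11.png",cv2.resize(c["color"][200:300,290:390],None,fx=6,fy=6,interpolation=2))
    if n=="side":cv2.imwrite("pics/side11.png",cv2.resize(c["color"][195:295,300:400],None,fx=6,fy=6,interpolation=2))
    if n=="wrist":cv2.imwrite("pics/w11.png",c["color"])
print(read_state()["joints"])
E
```

```text
t 16.13 pos [ 0.6218 -0.0108  0.1729] F [ 0.6983 -0.3287 -0.0009] M [ 0.0162  0.328  -0.0175] op 0.0005
.84,.025 tcp [ 0.6237 -0.011   0.1777] turn [ 0.0002 -0.0067 -0.0009] shift [-0.0049 -0.0002 -0.0019]
.84,.006 tcp [ 0.6379 -0.0112  0.165 ] turn [ 0.0002 -0.0067 -0.0009] shift [-0.005  -0.0002  0.0171]
[-0.0915919  -0.24902558  2.41900388  0.38710756  0.14906674 -2.00381997]
```

View pics/side11.png

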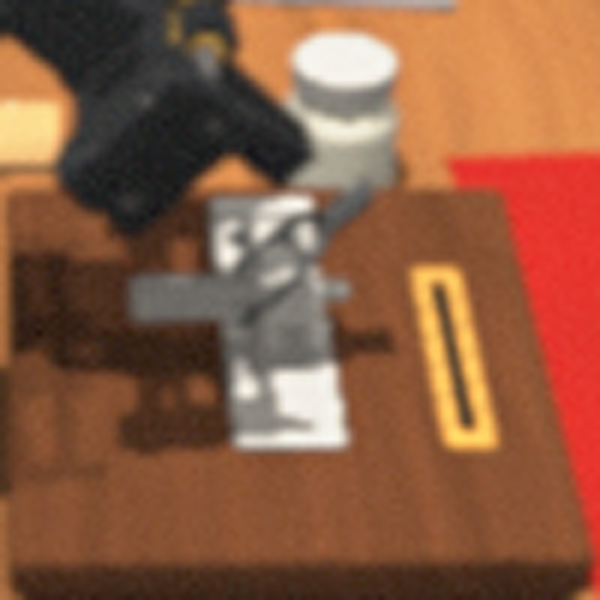

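View pics/w11.png

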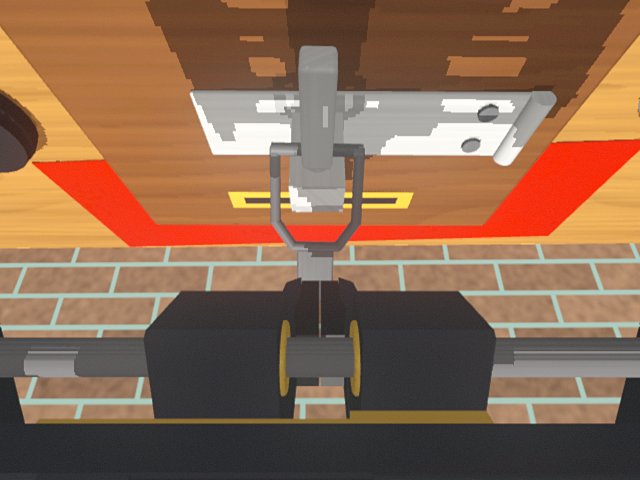

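```bash
python3 arc.py .86,.010,.75 .84,.003,.7 .78,.001,.65 .72,0,.65 .66,0,.62 .60,0,.58 .54,0,.54 .48,0,.48 .42,0,.42 .36,0,.36
```

```text
t 16.28 pos [ 0.6219 -0.0108  0.1735] F [-0.8261  0.1395  0.743 ] M [ 0.0241  0.3875 -0.0147] op 0.0006
.86,.010,.75 tcp [ 0.6315 -0.0111  0.1661] turn [ 0.0001  0.0849 -0.001 ] shift [-0.001  -0.0002  0.012 ]
.84,.003,.7 tcp [ 0.6365 -0.0112  0.1596] turn [ 0.0002  0.1349 -0.001 ] shift [ 0.0005 -0.0002  0.0201]
.78,.001,.65 tcp [ 0.6396 -0.0112  0.1546] turn [ 0.0002  0.1849 -0.001 ] shift [ 0.0021 -0.0002  0.0258]
.72,0,.65 tcp [ 0.643  -0.0113  0.1511] turn [ 0.0002  0.1849 -0.001 ] shift [ 0.0024 -0.0002  0.0307]
.66,0,.62 tcp [ 0.6447 -0.0113  0.1475] turn [ 0.0002  0.2149 -0.001 ] shift [ 0.0039 -0.0002  0.0343]
.60,0,.58 tcp [ 0.646  -0.0114  0.1437] turn [ 0.0002  0.2549 -0.001 ] shift [ 0.006  -0.0002  0.0378]
.54,0,.54 tcp [ 0.647  -0.0114  0.1397] turn [ 0.0002  0.2949 -0.001 ] shift [ 0.0082 -0.0002  0.0412]
.48,0,.48 tcp [ 0.6471 -0.0114  0.1353] turn [ 0.0003  0.3549 -0.001 ] shift [ 0.0114 -0.0002  0.0443]
.42,0,.42 tcp [ 0.647  -0.0114  0.1309] turn [ 0.0003  0.4149 -0.001 ] shift [ 0.0147 -0.0002  0.0472]
.36,0,.36 tcp [ 0.6466 -0.0114  0.1265] turn [ 0.0003  0.4749 -0.001 ] shift [ 0.0182 -0.0002  0.0498]
```

Request:
servo_tool([
  [0,0.085,0,-0.001,0,0.008,0],
  [0,0.085,0,-0.001,0,0.012,0],
  [0,0.135,0,0.0005,0,0.02,0],
  [0,0.185,0,0.002,0,0.026,0],
  [0,0.185,0,0.0024,0,0.03,0],
  [0,0.2,0,0.003,0,0.0325,0],
])

```text
t: 16.78
tool_pos: [0.6451, -0.0109, 0.1499]
tool_rot: [0.313, 0.008, 0.95, -0.002]
contact_force: [-0.7, -0.4, 0.0]
opening: 0.0002
```

```bash
python3 arc.py .72,0,.65 .66,0,.62 .60,0,.58 .54,0,.54 .48,0,.48 .42,0,.42 .36,0,.36 .3,0,.3;python3 - <<'E'
from h import *
from workcell import *
for n in ("side",):
    c=capture(n);pickle.dump(c,open(f"pics/{n}12.pkl","wb"))
    cv2.imwrite("pics/side12.png",cv2.resize(c["color"][195:295,300:400],None,fx=6,fy=6,interpolation=2))
E
```

```text
t 16.78 pos [ 0.6451 -0.0109  0.1499] F [-0.6588 -0.4456  0.0067] M [0.0069 0.2866 0.0761] op 0.0002
.72,0,.65 tcp [ 0.643  -0.0113  0.1511] turn [ 0.001  -0.0128 -0.0005] shift [ 0.0009 -0.0004 -0.0021]
.66,0,.62 tcp [ 0.6447 -0.0113  0.1475] turn [ 0.001   0.0172 -0.0005] shift [ 0.0017 -0.0004  0.0017]
.60,0,.58 tcp [ 0.646  -0.0114  0.1437] turn [ 0.001   0.0572 -0.0005] shift [ 0.003  -0.0004  0.0056]
.54,0,.54 tcp [ 0.647  -0.0114  0.1397] turn [ 0.001   0.0972 -0.0004] shift [ 0.0046 -0.0004  0.0094]
.48,0,.48 tcp [ 0.6471 -0.0114  0.1353] turn [ 0.001   0.1572 -0.0004] shift [ 0.0071 -0.0004  0.013 ]
.42,0,.42 tcp [ 0.647  -0.0114  0.1309] turn [ 0.001   0.2172 -0.0004] shift [ 0.0098 -0.0004  0.0165]
.36,0,.36 tcp [ 0.6466 -0.0114  0.1265] turn [ 0.001   0.2772 -0.0003] shift [ 0.0127 -0.0004  0.0197]
.3,0,.3 tcp [ 0.646  -0.0114  0.1222] turn [ 0.0011  0.3372 -0.0003] shift [ 0.0158 -0.0005  0.0229]
```

View pics/side12.png

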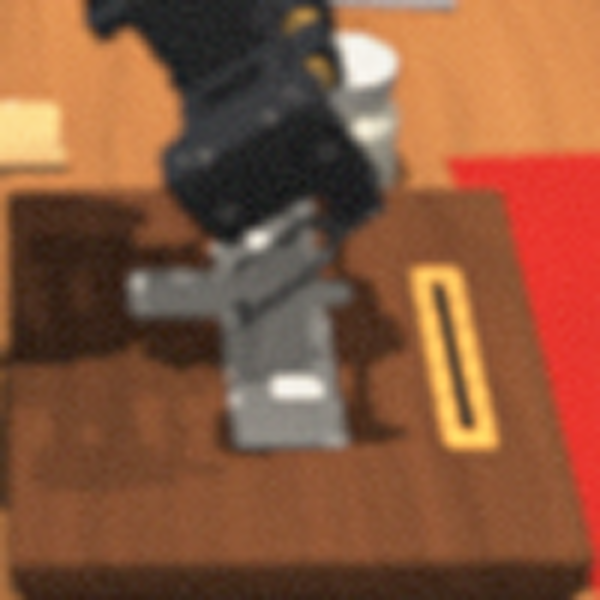

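The finger rests on the tab, the ring is coming down, and the pin still sits home with its nose at (340,292). I'll continue the arc.

Request:
servo_tool([
  [0,0.017,0,0.0017,0,0.0017,0],
  [0,0.057,0,0.003,0,0.0055,0],
  [0,0.097,0,0.0045,0,0.0095,0],
  [0,0.157,0,0.007,0,0.013,0],
  [0,0.217,0,0.0098,0,0.0165,0],
  [0,0.277,0,0.0127,0,0.0197,0],
  [0,0.337,0,0.0158,0,0.023,0],
  [0,0.337,0,0.0158,0,0.023,0],
])

```text
t: 17.5
tool_pos: [0.6475, -0.0109, 0.122]
tool_rot: [0.149, 0.008, 0.989, -0.0]
contact_force: [1.2, -0.9, 1.3]
opening: 0.0005
```

```bash
python3 arc.py .3,0,.3 .25,0,.25 .20,0,.2 .15,0,.15 .1,0,.1 .06,0,.06 .02,0,.02 -.03,0,0 ;python3 - <<'E'
from h import *
from workcell import *
for n in ("side",):
    c=capture(n);pickle.dump(c,open(f"pics/{n}13.pkl","wb"))
    cv2.imwrite("pics/side13.png",cv2.resize(c["color"][195:295,300:400],None,fx=6,fy=6,interpolation=2))
E
```

```text
t 17.50 pos [ 0.6475 -0.0109  0.122 ] F [ 1.2042 -0.8634  1.2693] M [0.0245 0.0723 0.012 ] op 0.0005
.3,0,.3 tcp [ 0.646  -0.0114  0.1222] turn [ 0.0015 -0.0014 -0.0002] shift [ 0.0014 -0.0004 -0.0006]
.25,0,.25 tcp [ 0.6453 -0.0113  0.1186] turn [ 0.0015  0.0486 -0.0002] shift [ 0.0032 -0.0005  0.0026]
.20,0,.2 tcp [ 0.6444 -0.0113  0.1151] turn [ 0.0015  0.0986 -0.0001] shift [ 0.0051 -0.0005  0.0057]
.15,0,.15 tcp [ 0.6433 -0.0113  0.1116] turn [ 0.0015  0.1486 -0.0001] shift [ 0.0072 -0.0005  0.0087]
.1,0,.1 tcp [ 0.642  -0.0113  0.1082] turn [ 0.0015  0.1986 -0.    ] shift [ 0.0094 -0.0005  0.0116]
.06,0,.06 tcp [ 0.6409 -0.0113  0.1055] turn [ 0.0015  0.2386 -0.    ] shift [ 0.0112 -0.0005  0.0139]
.02,0,.02 tcp [ 0.6396 -0.0113  0.1028] turn [0.0015 0.2786 0.    ] shift [ 0.0132 -0.0005  0.0161]
-.03,0,0 tcp [ 0.639  -0.0112  0.0995] turn [0.0015 0.2986 0.    ] shift [ 0.0148 -0.0005  0.019 ]
```

View pics/side13.png

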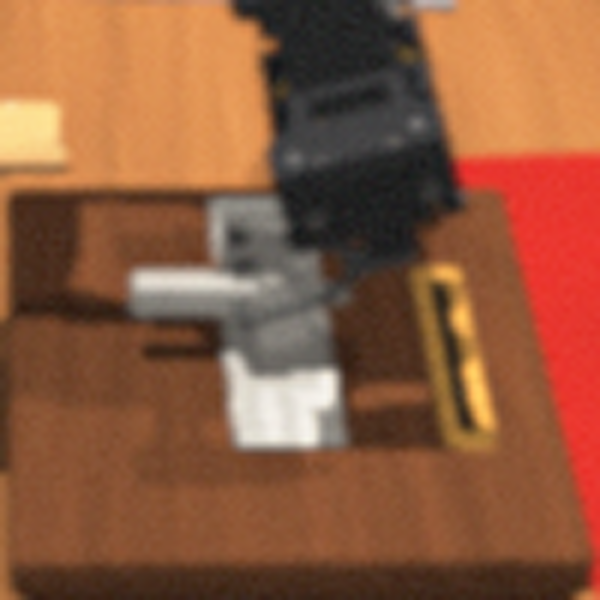

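Request:
servo_tool([
  [0,0.05,0,0.002,0,0.0026,0],
  [0,0.1,0,0.004,0,0.0057,0],
  [0,0.15,0,0.006,0,0.0087,0],
  [0,0.2,0,0.008,0,0.0116,0],
  [0,0.24,0,0.0098,0,0.0139,0],
  [0,0.24,0,0.0098,0,0.0139,0],
])

```text
t: 18.05
tool_pos: [0.6417, -0.0106, 0.1047]
tool_rot: [0.03, 0.008, 1.0, 0.001]
contact_force: [0.0, -0.5, 1.1]
opening: 0.0004
```

```bash
python3 arc.py .06,0,.06 .02,0,.02 -.03,0,0 -.08,0,0 -.13,0,0 -.18,0,0 -.23,0,0
```

```text
t 18.05 pos [ 0.6417 -0.0106  0.1047] F [ 0.0294 -0.4927  1.0582] M [0.007  0.0173 0.0191] op 0.0004
.06,0,.06 tcp [ 0.6409 -0.0113  0.1055] turn [ 0.002  -0.0007  0.0005] shift [ 0.0007 -0.0007 -0.0008]
.02,0,.02 tcp [ 0.6396 -0.0113  0.1028] turn [0.002  0.0393 0.0005] shift [ 0.0021 -0.0007  0.0018]
-.03,0,0 tcp [ 0.639  -0.0112  0.0995] turn [0.002  0.0593 0.0006] shift [ 0.0029 -0.0007  0.005 ]
-.08,0,0 tcp [ 0.6389 -0.0112  0.0963] turn [0.002  0.0593 0.0006] shift [ 0.0032 -0.0007  0.0083]
-.13,0,0 tcp [ 0.6387 -0.0112  0.0931] turn [0.002  0.0593 0.0006] shift [ 0.0036 -0.0007  0.0115]
-.18,0,0 tcp [ 0.6383 -0.0112  0.0898] turn [0.002  0.0593 0.0006] shift [ 0.0042 -0.0007  0.0147]
-.23,0,0 tcp [ 0.6377 -0.0112  0.0866] turn [0.002  0.0593 0.0006] shift [ 0.005  -0.0007  0.0178]
```

Request:
servo_tool([
  [0,0.04,0,0.001,0,0.002,0],
  [0,0.059,0,0.0015,0,0.004,0],
  [0,0.059,0,0.0015,0,0.005,0],
  [0,0.059,0,0.0015,0,0.005,0],
])

```text
t: 18.38
tool_pos: [0.6402, -0.0104, 0.0995]
tool_rot: [0.001, 0.008, 1.0, 0.001]
contact_force: [-0.2, -0.8, 1.8]
opening: 0.0
```

Request:
servo_tool([
  [0,0,0,0,0,0.0015,0],
  [0,0,0,0,0,0.003,0],
  [0,0,0,0,0,0.003,0],
])

```text
t: 18.63
tool_pos: [0.6406, -0.0104, 0.0971]
tool_rot: [0.002, 0.008, 1.0, 0.001]
contact_force: [0.8, -0.3, 3.6]
opening: 0.0008
```

Request:
servo_tool([
  [0,0,0,0,0,0.0015,0],
  [0,0,0,0,0,0.003,0],
  [0,0,0,0,0,0.003,0],
])

```text
t: 18.88
tool_pos: [0.6399, -0.0104, 0.0935]
tool_rot: [0.001, 0.008, 1.0, 0.001]
contact_force: [-0.1, 0.3, 0.7]
opening: 0.0002
```

```bash
python3 arc.py -.13,0,0 -.18,0,0 -.23,0,0
```

```text
t 18.88 pos [ 0.6399 -0.0104  0.0935] F [-0.1224  0.3406  0.6551] M [ 0.0726 -0.0301  0.0213] op 0.0002
-.13,0,0 tcp [ 0.6387 -0.0112  0.0931] turn [0.0022 0.0025 0.0007] shift [ 0.0012 -0.0008  0.0004]
-.18,0,0 tcp [ 0.6383 -0.0112  0.0898] turn [0.0022 0.0025 0.0007] shift [ 0.0016 -0.0008  0.0037]
-.23,0,0 tcp [ 0.6377 -0.0112  0.0866] turn [0.0022 0.0025 0.0007] shift [ 0.0022 -0.0008  0.0069]
```

Force peaked and then dropped, so it has likely snapped. I'll press on to the stop to be sure.

Request:
servo_tool([
  [0,0,0,0,0,0.0015,0],
  [0,0,0,0,0,0.003,0],
  [0,0,0,0,0,0.004,0],
  [0,0,0,0,0,0.004,0],
])

```text
t: 19.22
tool_pos: [0.6392, -0.0104, 0.0884]
tool_rot: [0.0, 0.008, 1.0, 0.001]
contact_force: [0.3, -0.2, 0.1]
opening: 0.0005
```

Request:
servo_tool([
  [0,0,0,0,0,0.001,0],
  [0,0,0,0,0,0.002,0],
  [0,0,0,0,0,0.002,0],
])

```text
t: 19.47
tool_pos: [0.639, -0.0104, 0.086]
tool_rot: [0.0, 0.008, 1.0, 0.001]
contact_force: [-0.4, -0.7, -0.3]
opening: 0.0004
```

```bash
python3 arc.py -.18,0,0 -.23,0,0
```

```text
t 19.47 pos [ 0.639  -0.0104  0.086 ] F [-0.3881 -0.6927 -0.2539] M [ 0.088  -0.0099  0.0098] op 0.0004
-.18,0,0 tcp [ 0.6383 -0.0112  0.0898] turn [0.0023 0.0002 0.0007] shift [ 0.0007 -0.0009 -0.0038]
-.23,0,0 tcp [ 0.6377 -0.0112  0.0866] turn [0.0023 0.0002 0.0007] shift [ 0.0012 -0.0009 -0.0006]
```

Request:
servo_tool([
  [0,0,0,0,0,-0.02,0],
  [0,0,0,0,0,-0.06,0],
  [0,0,0,0,0,-0.1,0],
  [0,0,0,0.04,0,-0.13,0],
  [0,0,0,0.08,0,-0.14,0],
  [0,0,0,0.12,0,-0.14,0],
  [0,0,0,0.16,0,-0.14,0],
  [0,0,0,0.18,0,-0.14,0],
])

```text
t: 20.13
tool_pos: [0.4556, -0.0078, 0.2263]
tool_rot: [-0.0, 0.008, 1.0, 0.001]
contact_force: [-0.1, 0.3, 0.1]
opening: 0.0003
```

```bash
python3 - <<'E'
from h import *
from workcell import *
np.set_printoptions(precision=4,suppress=True)
for n in ("side","scene"):
    c=capture(n);X=cloud(c)
    o=(195,300) if n=="side" else (200,290)
    cv2.imwrite(f"pics/{n}14.png",cv2.resize(c["color"][o[0]:o[0]+100,o[1]:o[1]+100],None,fx=6,fy=6,interpolation=2))
    m=(X[...,0]>.622)&(X[...,0]<.66)&(abs(X[...,1]+.012)<.025)&(X[...,2]>.107)&(X[...,2]<.2)
    Q=X[m];a=np.arctan2(Q[:,2]-.135,Q[:,0]-.574);print(n,m.sum(),"ang",np.median(a) if len(a) else None,Q.mean(0))
    m=(X[...,0]>.51)&(X[...,0]<.574)&(abs(X[...,1]+.012)<.015)&(X[...,2]>.115)&(X[...,2]<.16);print("head",X[m].mean(0),X[m].min(0),X[m].max(0))
print(read_state())
E
```

```text
side 48 ang -0.1474266176553191 [ 0.6344 -0.0142  0.126 ]
head [ 0.5502 -0.0147  0.1361] [ 0.5275 -0.0268  0.1252] [ 0.5732 -0.0011  0.1442]
scene 99 ang -0.15482067450485643 [ 0.6343 -0.0147  0.1254]
head [ 0.5512 -0.0146  0.1367] [ 0.5258 -0.0269  0.121 ] [ 0.574  -0.0018  0.1437]
{'t': 20.2333, 'joints': array([-0.0736, -0.1779,  2.0164,  0.0024,  1.3033, -1.6297]), 'joint_vel': array([ 0.0011,  0.0649, -0.0689,  0.0026, -0.0534,  0.0024]), 'effort': array([  0.05  , -27.9316, -35.1336,  -0.0261,   0.4965,  -0.0195]), 'tool_pos': array([ 0.4557, -0.0078,  0.2261]), 'tool_rot': array([-0.    ,  0.0077,  1.    ,  0.0011]), 'contact_force': array([ 1.6695,  0.124 , -0.2147]), 'wrist_torque': array([0.0165, 0.0292, 0.0356]), 'opening': 0.0006213355890271127}
```

View pics/side14.png

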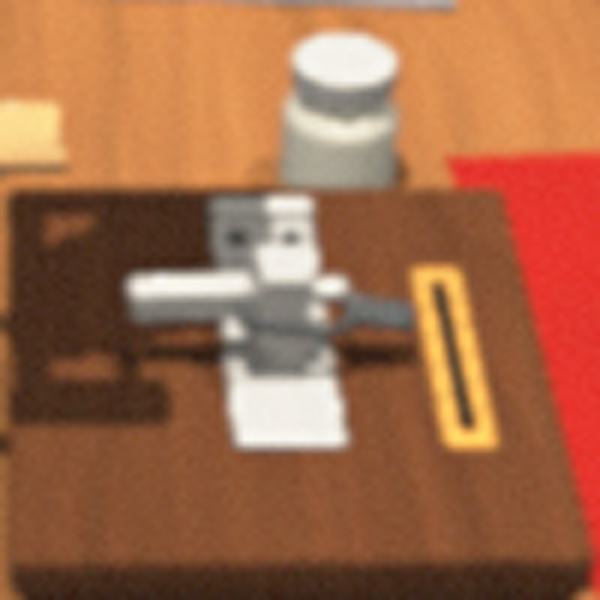

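View pics/scene14.png

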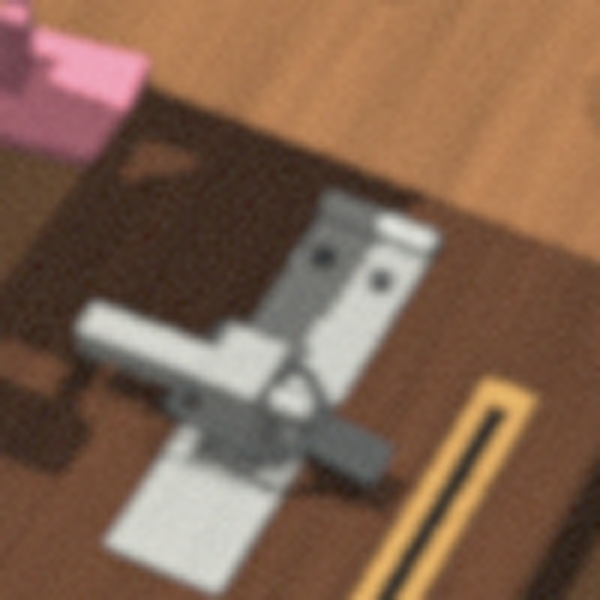

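The cross bar is now below the nose: tab at side crop (375,310), pointing down. The head is still against the stud and the jar has not moved. I'll let the arm settle and hand in.

Request:
servo_tool([
  [0,0,0,0,0,0,0],
  [0,0,0,0,0,0,0],
  [0,0,0,0,0,0,0],
  [0,0,0,0,0,0,0],
  [0,0,0,0,0,0,0],
  [0,0,0,0,0,0,0],
])

```text
t: 20.73
tool_pos: [0.4562, -0.0078, 0.2258]
tool_rot: [-0.0, 0.008, 1.0, 0.001]
contact_force: [0.1, -0.6, 0.5]
opening: 0.0001
```

```bash
python3 - <<'E'
from workcell import *
print(hand_in())
E
```

```text
the job is handed in; nothing more can be done
None
```

I took the small pin off the pale rest and slid it through the stud's hole. I met no resistance until the shoulder seated at about 6 N. I then let go, swung the ring down along its arc and pressed the tab until it snapped: about 3.6 N at the peak, then none. The job was handed in at about 21 s, and hand-in reported no verdict.

**Last checks:**
- **Pin:** the head has not moved since I let go, with its shoulder at the stud.
- **Ring:** the cross bar is below the nose. The tab's top surface measured about -0.15 rad. Allowing for the tab's thickness, the ring is near -0.18, past the -0.14 needed. Pressing to where -0.23 would be met no force.
- **Bystanders:** the paste jar looked undisturbed in the last close-up. I did not measure the bystanders again.

**Disagreements:**
- **Finger position:** the real fingertips are about 36 mm short of the stated TCP, so my first close shut just above the pin without touching it. I measured this with the depth cameras and went that much deeper.
- **Cameras:** the scene and side cameras placed the pin about 4 mm further to the robot's right than the wrist camera. I went by the wrist camera, and the pin entered the hole on the first try.

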